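# Fetch the nylon adapter from behind the tubes

### The arm

A 6-joint arm with a two-finger parallel gripper is mounted at the origin on the work surface. World frame = base frame: x ahead of the robot, y to its left, z up, the work surface at z = 0. Lengths are in m, angles in rad, forces in N, time in s.
With the tool pointing down it reaches from about 0.3 to 0.775 m from the base axis. Payload 14.6 kg.
Tool frame: the origin (TCP) lies at the very end of the fingers, on their centre line; the grasp point (between the pads) lies 19 mm behind it; y points along the fingers, x is the direction in which the jaws open and shut, and the axes are right-handed (so a half turn about y gives the same grasp; the last joint's range is limited). The gripper opens to 94 mm and grips with 3 to 60 N. Pads are 16 mm wide; open, the fingers measure 119 mm over their backs; the gripper's body (75 mm by 177 mm) begins 78 mm behind the grasp point.
Start: joints at [-1.256, 0.3, 1.521, -0, 1.321, -0.067], TCP at [0.205, -0.51, 0.205] pointing down, gripper open.
Joint ranges: [-3.03, 3.03], [-0.79, 2.21], [0.23, 2.52], [-1.04, 4.18], [0, 3.07], [-2.55, 2.55]. Speed limits (rad/s): [2.22, 2.22, 2.57, 3.14, 3.14, 3.14].

### API

Orientations are given as a rotation vector (axis times angle).
In Python, from workcell import bot gives the robot as it stands. The module is installed in compiled form; this text tells all that it offers.
- The arm moves only by the tool carry_out, never from a script. Its argument "increments" is a list of rows, each a list of 2 entries, a list of its own where there are three numbers: the shift along the tool's x, y, z in mm, then the turn about the tool's y in rad. A call has 1 to 5 rows; each row is the pose to reach, as a shift and turn from the pose measured when the call began, along the tool's axes at that moment; what a row does not reach only later rows make up. A row lasts 1/8 s, in which the tool goes at most 62.5 mm and 10.7 degrees, less where a joint would pass 70% of its speed; a pose out of reach is approached as far as the arm can. A call with a gripper value outside its range is refused whole. "claw" is the finger opening in mm, from 0 to 94, set as the call begins (left out, the last holds). The fingers move at their own pace and stop on an object; the grip force is fixed at half the most. Time passes only in rows, so rows that repeat a pose let the fingers close. It gives the time, the measured TCP pose, the force and the opening at its end, in the units of the state.
- bot.get_state(): the state, without advancing time (a new reading comes with each control period).
- bot.camera(name): name is "scene" or "top"; returns the picture (420x560x3 uint8, red, green, blue); there is no depth.
- bot.camera_model(name): a dict with "K" (3x3 intrinsics, pixels), "rvec" (rotation vector, rad) and "tvec" (3), from world to camera coordinates, as OpenCV has them. Camera axes: x right, y down, z forward; pixel columns grow to the right and rows downward; lengths in m; the calibration is good to about 2 mm. A picture is of the moment at which its call begins. camera_model takes no time and is no camera call.
- bot.sign_off(): hands the job in, once; it reports no verdict.
The state is a dict: "t": time; "qpos": joint angles; "qvel": joint speeds; "joint_efforts": joint torques, N m; "tool_pos": TCP position; "eef_rot": TCP orientation; "ft_force": force on the tool from outside, world axes, zero at the start; "torque": the same for the moment, N m; "opening": opening from 0.0 (shut) to 1.0 (fully open).
Only numpy, scipy, OpenCV 4.12 (cv2) and the standard library are available. Lean on these libraries where they do the work, as an engineer would, in place of code of your own. Each camera call takes 0.05 s, during which the arm holds its last target.

### The job

I need the white nylon focuser adapter tonight, but the sight tube and the two extension tubes crowd round it on the wooden parking board: stand those three on the cork mat, then set the adapter, flange up, in the empty pocket of the black carry tray, and afterwards put all three tubes back on the parking board, each on the very spot where it stood. Keep everything upright, let go of everything, and leave the star diagonal and the eyepieces where they are.

Things in the scene. Friction and masses are not known exactly. Their poses are not given: they have to be found in the camera images.
- cheshire: Matte black Cheshire sight tube standing upright, 128 mm tall: rubber foot cap 42 mm in diameter and 14 mm high, barrel 34 mm in diameter with a side window, head 38 mm in diameter over the top 36 mm, good to grip from above. About 130 g. Origin: centre of its underside; z up.
- long_tube: Aluminium extension tube standing on end, 120 mm tall, open at the top: plain barrel 40 mm in diameter for its lower 88 mm (a small brass thumbscrew near the foot stands out to 27 mm from the axis), then a nose 32 mm in diameter for the top 32 mm, good to grip from above. The longer of the two tubes. About 140 g. Origin: centre of its underside; z up.
- short_tube: Aluminium extension tube standing on end, 84 mm tall, open at the top: plain barrel 40 mm in diameter for its lower 52 mm (a small brass thumbscrew near the foot stands out to 27 mm from the axis), then a nose 32 mm in diameter for the top 32 mm, good to grip from above. The shorter of the two tubes. About 100 g. Origin: centre of its underside; z up.
- adapter: White nylon focuser adapter, a thick ring 46 mm tall standing nose down: nose 50 mm in diameter for the lower 30 mm, flange 56 mm in diameter for the top 16 mm (grip it there), open bore 32 mm. About 60 g. Starts on the parking board between the three tubes and the rear upstand. Origin: centre of its underside; z up, towards the flange.
- parking_board: Fixed wooden board, 144 (its x) by 190 mm (its y), 8 mm thick; behind its +x edge an upstand 45 mm high, inner face 72 mm from the origin. Four 54 mm felt spots: rear (adapter) at x +34, y 0 mm; front x -24, y 0; sides x +19, y +-56 (the three tubes, in any arrangement, each within a few mm of a spot's centre). Origin: centre of the board's underside, on the shelf; x away from the robot, z up.
- side_mat: Fixed flat cork mat, 150 (its x) by 230 mm (its y), 3 mm thick, the place to stand the three tubes meanwhile; it lies left or right of the parking board. Origin: centre of its underside; z up.
- carry_tray: Fixed shallow black plastic carry tray, 96 (its x) by 186 mm (its y), floor (grey-lined) 4 mm thick, rim and middle divider 15 mm high above the shelf. Two pockets, each 86 by 86 mm inside: the empty one centred at y +45 mm, the other, with an eyepiece in it, at y -45 mm. It lies on the other side of the parking board from the mat. Origin: centre of its underside; z up.
- star_diagonal: Silver star diagonal lying on its side on the shelf in front of the board, about 72 by 70 mm and 40 mm high (a brass screw reaches 45 mm), not to be moved. Origin: under the centre of its square housing; nose towards its -x, eyepiece holder towards its +y.
- tray_eyepiece: Black eyepiece, 42 mm in diameter and 66 mm tall, standing in the carry tray's occupied pocket, not to be moved. Origin: centre of its underside.
- squat_eyepiece: Squat black eyepiece, 46 mm in diameter and 52 mm tall, standing on the shelf in front of the board, not to be moved. Origin: centre of its underside.
Mind the look-alikes: they are no part of the job. Leave any orange or purple look-alike of the long_tube alone.

How it is judged:
On the way, in this order (a step that is already met when the one before it is completed fails the run):
1. the sight tube and both extension tubes stand upright on the cork mat, let go (x of cheshire in the frame of side_mat between -0.075 and 0.075 m and y of cheshire in the frame of side_mat between -0.115 and 0.115 m and z of cheshire in the frame of side_mat between -0.001 and 0.007 m and angle between each of cheshire, long_tube, short_tube's own z axis and vertical below 0.1 rad and linear speed of each of cheshire, long_tube, short_tube below 0.02 m/s and contact force between the fingers and cheshire below 0.05 N and x of long_tube in the frame of side_mat between -0.075 and 0.075 m and y of long_tube in the frame of side_mat between -0.115 and 0.115 m and z of long_tube in the frame of side_mat between -0.001 and 0.007 m and contact force between the fingers and long_tube below 0.05 N and x of short_tube in the frame of side_mat between -0.075 and 0.075 m and y of short_tube in the frame of side_mat between -0.115 and 0.115 m and z of short_tube in the frame of side_mat between -0.001 and 0.007 m and contact force between the fingers and short_tube below 0.05 N), for 0.2 s.
2. the adapter stands flange up on the floor of the tray's empty pocket, let go (x of adapter in the frame of carry_tray between -0.018 and 0.018 m and y of adapter in the frame of carry_tray between 0.027 and 0.063 m and z of adapter in the frame of carry_tray between 0 and 0.008 m and angle between adapter's own z axis and vertical below 0.1 rad and linear speed of adapter below 0.02 m/s and contact force between the fingers and adapter below 0.05 N), for 0.2 s.
At the end, for the whole second after the job is handed in: The sight tube, the longer and the shorter extension tube each stand upright within 15 mm of where they stood at the start; the adapter stands flat, flange up, on the floor of the carry tray's empty pocket; all are at rest and released (all of step 2 and distance of each of cheshire, long_tube, short_tube from where it was at the start of the episode below 0.015 m and angle between each of cheshire, long_tube, short_tube's own z axis and vertical below 0.1 rad and linear speed of each of cheshire, long_tube, short_tube below 0.02 m/s and contact force between the fingers and cheshire below 0.05 N and contact force between the fingers and long_tube below 0.05 N and contact force between the fingers and short_tube below 0.05 N); the robot touches nothing.
It fails at once if a tube or the adapter is tipped over (leans more than 35 degrees) (angle between any of cheshire, long_tube, short_tube, adapter's own z axis and vertical above 0.6 rad).
It fails at once if the star diagonal or an eyepiece is moved more than 15 mm or knocked over (distance of any of star_diagonal, tray_eyepiece, squat_eyepiece from where it was at the start of the episode above 0.015 m or angle between any of star_diagonal, tray_eyepiece, squat_eyepiece's own z axis and vertical above 0.5 rad).
It also fails if it takes over 144 s, if anything falls off the work surface, if the arm or the gripper's body presses on something with over 40 N, if the wrist force passes 120 N, or if a joint passes its speed limit or range.

## Working session

There is one attempt and no reset: what is moved stays moved. The work goes in short steps, Python scripts to look and compute and a tool call to move; the robot and the scene stay as the last step left them, time stands still between calls to the robot, and variables do not carry over. Pictures are saved under pics/ and viewed, and the job is handed in when it is done.

Besides the shell and the picture viewer there is one more tool, called after ">>>" as name(argument=value, ...), one argument or row to a line, values as JSON. carry_out: Moves the arm, as the interface text tells. Its arguments: {"type":"object","properties":{"increments":{"type":"array"},"claw":{"type":"number"}},"required":["increments"]}

```bash
mkdir -p pics
python3 - <<'E'
from workcell import bot
import cv2
s=bot.get_state();print(s)
for n in("scene","top"):
    im=bot.camera(n);cv2.imwrite(f"pics/{n}0.png",cv2.cvtColor(im,cv2.COLOR_RGB2BGR));print(bot.camera_model(n))
E
```

```text
{'t': 0.0, 'qpos': array([-1.25562516e+00,  3.00454319e-01,  1.52158341e+00, -2.01839082e-05,
        1.32067935e+00, -6.65884652e-02]), 'qvel': array([ 0.00054836, -0.00079713, -0.00031362, -0.00133058, -0.00012657,
       -0.00165178]), 'joint_efforts': array([ 4.21532131e-04, -5.31811595e+01, -3.52739525e+01,  7.07983668e-02,
        2.43141095e-02, -1.27098001e-04]), 'tool_pos': array([ 0.20482259, -0.51016003,  0.20489455]), 'eef_rot': array([-1.36527169,  0.92419955, -0.92271648]), 'ft_force': array([-0.58838611, -0.56514949,  0.17816699]), 'torque': array([-0.0241672 ,  0.02241634, -0.02562012]), 'opening': 1.001668774152195}
{'K': array([[514.03832076,   0.        , 277.66616619],
       [  0.        , 514.03832076, 214.24023658],
       [  0.        ,   0.        ,   1.        ]]), 'rvec': array([ 1.50589716,  2.17748367, -0.77158361]), 'tvec': array([ 0.20223192, -0.38531213,  1.47360162])}
{'K': array([[525.13126661,   0.        , 278.53277616],
       [  0.        , 525.13126661, 207.65073078],
       [  0.        ,   0.        ,   1.        ]]), 'rvec': array([ 2.16649414, -2.04203342,  0.21833526]), 'tvec': array([-0.05463835,  0.57619304,  1.23510538])}
```

View pics/scene0.png

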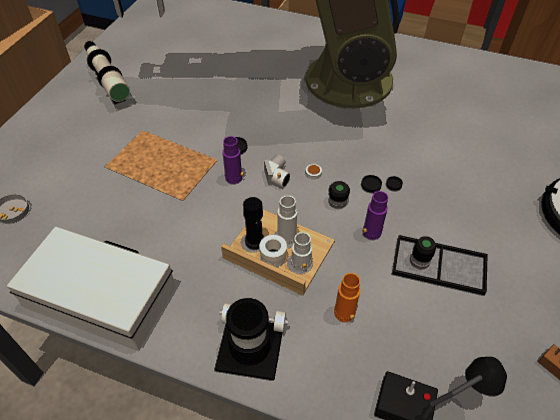

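View pics/top0.png

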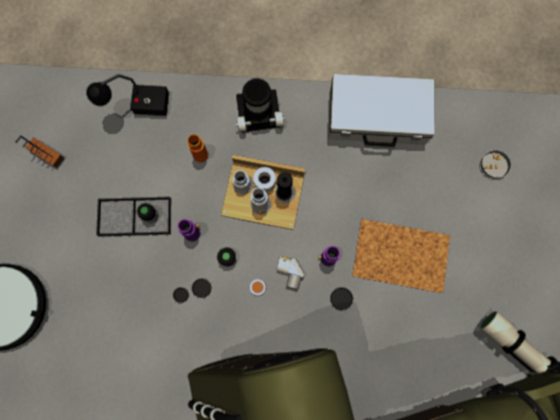

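Run:
```python
from scipy.spatial.transform import Rotation as R
print(R.from_rotvec([-1.36527169,  0.92419955, -0.92271648]).as_matrix().round(3))
import cv2
im=cv2.imread("pics/top0.png");cv2.imwrite("pics/top0c.png",cv2.resize(im[60:330,200:560],(800,600),interpolation=cv2.INTER_CUBIC))
```

```text
[[ 0.373 -0.     0.928]
 [-0.928  0.001  0.373]
 [-0.001 -1.     0.   ]]
```

The top view has +x up and +y left. The mat is at right, about (402,255). The tray is at left: empty pocket about (116,216), eyepiece at (147,212). The board is at about (263,192). On it are the cheshire (285,185), the adapter (264,178), a front tube (259,199) and a left tube (240,180). The look-alikes are purple at (188,230) and (330,256), and orange at (198,149).

```bash
cat > h.py <<'E'
import numpy as np,cv2
from workcell import bot
def P(n,X):
    m=bot.camera_model(n);p,_=cv2.projectPoints(np.array(X,float).reshape(-1,1,3),m['rvec'],m['tvec'],m['K'],None);return p.reshape(-1,2)
def ray(n,uv,z):
    m=bot.camera_model(n);R=cv2.Rodrigues(m['rvec'])[0];c=-R.T@m['tvec']
    d=R.T@np.linalg.inv(m['K'])@np.array([uv[0],uv[1],1.]);return c+d*(z-c[2])/d[2]
def crop(im,u0,v0,u1,v1,s,name):
    c=cv2.resize(im[v0:v1,u0:u1],None,fx=s,fy=s,interpolation=cv2.INTER_CUBIC);cv2.imwrite(name,c)
E
python3 - <<'E'
from h import *
for n in("top","scene"):
    m=bot.camera_model(n);R=cv2.Rodrigues(m['rvec'])[0];print(n,-R.T@m['tvec'])
t=cv2.imread("pics/top0.png");s=cv2.imread("pics/scene0.png")
crop(t,210,145,320,235,7,"pics/c1.png");crop(s,210,185,350,300,5,"pics/c2.png")
crop(t,85,185,245,270,5,"pics/c3.png");crop(t,340,210,460,300,5,"pics/c4.png")
for p in[(402,255),(116,216),(147,212),(263,192),(188,230),(330,256),(198,149),(227,256),(290,268)]:print(p,ray("top",p,0).round(3))
E
```

```text
top [ 0.30334829 -0.03813861  1.32928339]
scene [1.22089651 0.24247825 0.90082236]
(402, 255) [ 0.487 -0.34   0.   ]
(116, 216) [0.545 0.398 0.   ]
(147, 212) [0.56  0.319 0.   ]
(263, 192) [0.631 0.023 0.   ]
(188, 230) [0.52  0.209 0.   ]
(330, 256) [ 0.474 -0.158  0.   ]
(198, 149) [0.738 0.203 0.   ]
(227, 256) [0.459 0.104 0.   ]
(290, 268) [ 0.438 -0.058  0.   ]
```

View pics/c1.png

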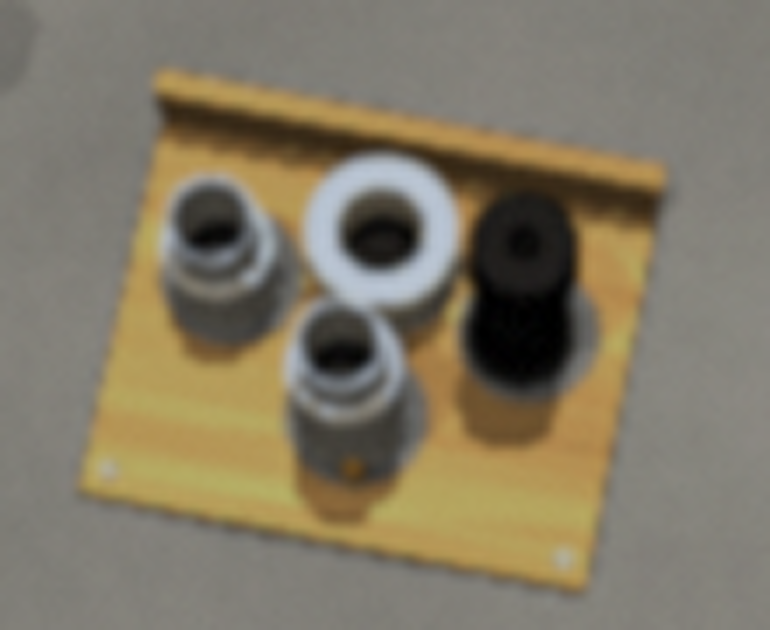

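View pics/c2.png

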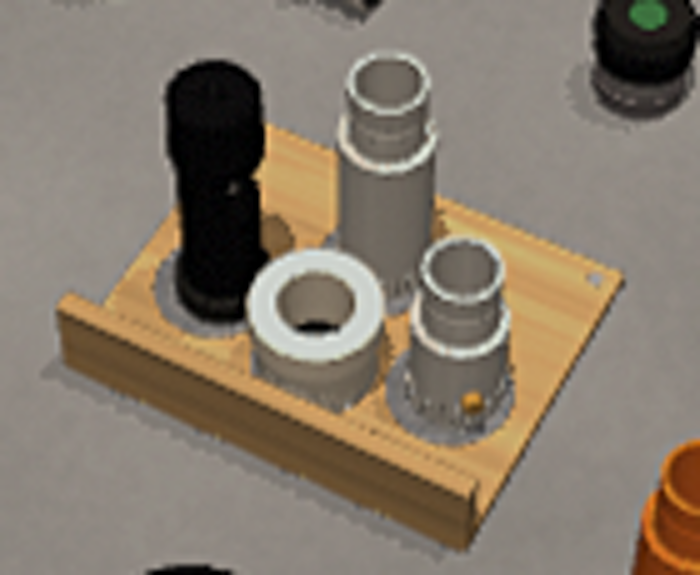

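View pics/c3.png

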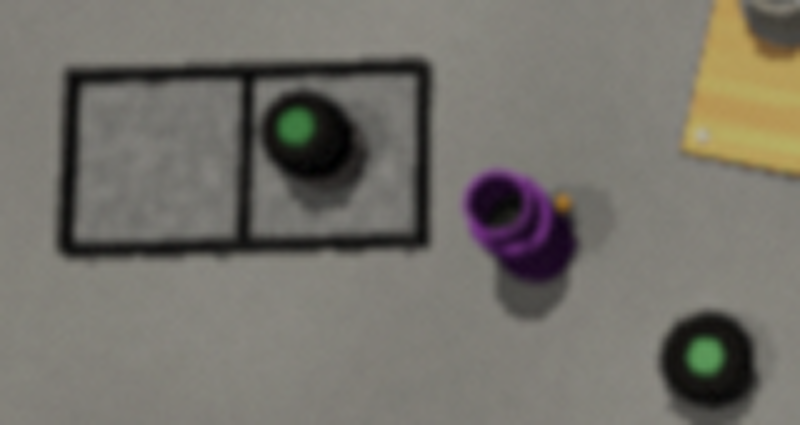

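View pics/c4.png

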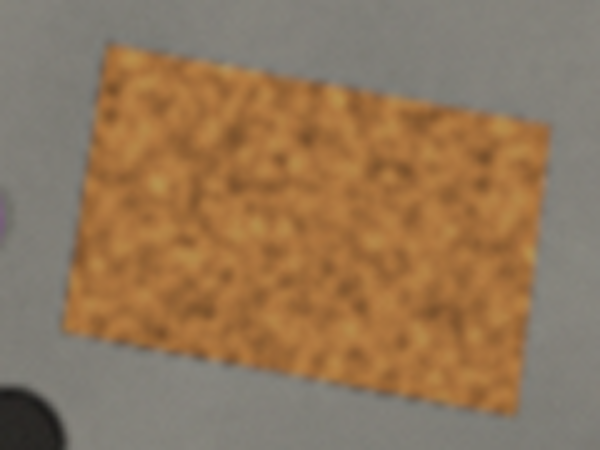

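```bash
cat > m.py <<'E'
from h import *
from scipy.optimize import least_squares
T=lambda u,v:((u+.5)/7-.5+210,(v+.5)/7-.5+145)
S=lambda u,v:((u+.5)/5-.5+210,(v+.5)/5-.5+185)
ob=dict(short=(T(212,212),S(461,271),.092),long=(T(338,340),S(388,82),.128),chesh=(T(523,243),S(215,93),.136),adapter=(T(382,230),S(315,305),.054))
for k,(a,b,z) in ob.items():
    A=ray("top",a,z);B=ray("scene",b,z);print(k,A.round(4),B.round(4))
# board corners (top of board z .008): front-left, front-right
fl=ray("top",T(80,492),.008);fr=ray("top",T(585,590),.008);print('front',fl,fr,np.linalg.norm(fl-fr))
d=(fl-fr)[:2];d/=np.linalg.norm(d);x=np.array([d[1],-d[0]]);o=(fl+fr)[:2]/2+x*.072
print('board',o,'yaw',np.arctan2(x[1],x[0]))
for n,p in dict(rear=(.034,0),front=(-.024,0),L=(.019,.056),R=(.019,-.056)).items():print(n,(o+x*p[0]+d*p[1]).round(4))
C3=lambda u,v:((u+.5)/5-.5+85,(v+.5)/5-.5+185)
C4=lambda u,v:((u+.5)/5-.5+340,(v+.5)/5-.5+210)
c=[ray("top",C3(*p),.015) for p in[(68,70),(428,62),(425,244),(60,250)]];print('tray',np.round(c,4),np.mean(c,0))
c=[ray("top",C4(*p),.003) for p in[(107,44),(550,124),(515,414),(63,331)]];print('mat',np.round(c,4),np.mean(c,0))
for n,p,z in[('sq',C3(706,355),.052),('te',C3(297,127),.070),('purpleL',C3(497,205),.12)]:print(n,ray("top",p,z).round(4))
E
python3 m.py
```

```text
short [0.6482 0.0783 0.092 ] [0.647  0.0778 0.092 ]
long [0.5961 0.0293 0.128 ] [0.5951 0.028  0.128 ]
chesh [ 0.6313 -0.031   0.136 ] [ 0.6307 -0.031   0.136 ]
adapter [0.6557 0.0204 0.054 ] [0.6571 0.0204 0.054 ]
front [0.56249896 0.12659835 0.008     ] [ 0.53701718 -0.06024804  0.008     ] 0.18857595662276616
board [0.6210977  0.02344598] yaw -0.13554205732308328
rear [0.6548 0.0189]
front [0.5973 0.0267]
L [0.6475 0.0764]
R [ 0.6324 -0.0346]
tray [[0.585  0.4446 0.015 ]
 [0.6002 0.2601 0.015 ]
 [0.5056 0.2518 0.015 ]
 [0.4916 0.4362 0.015 ]] [0.54561087 0.34818198 0.015     ]
mat [[ 0.5755 -0.2331  0.003 ]
 [ 0.5472 -0.4602  0.003 ]
 [ 0.3992 -0.4413  0.003 ]
 [ 0.4271 -0.2149  0.003 ]] [ 0.48724678 -0.33739046  0.003     ]
sq [0.4534 0.101  0.052 ]
te [0.5513 0.3084 0.07  ]
purpleL [0.5099 0.1969 0.12  ]
```

List of candidates in the top view:
- **long_tube:** the grey tube at (258,193) on the front spot. Purple (188,230), purple (330,256) and orange (198,149) are rejected by colour.
- **short_tube:** grey at (240,175), with the shorter barrel.
- **cheshire:** black at (285,180).

The close crops confirm these, and the two cameras agree to 1–1.5 mm.

```bash
cat >> h.py <<'E'
from scipy.spatial.transform import Rotation as Rot
def go(x,y,z,yaw=None):
    s=bot.get_state();R=Rot.from_rotvec(s['eef_rot']).as_matrix();p=s['tool_pos']
    d=R.T@(np.array([x,y,z])-p)*1000
    cy=np.arctan2(R[1,0],R[0,0]);t=0 if yaw is None else -((yaw-cy+np.pi)%(2*np.pi)-np.pi)
    print('t',round(s['t'],2),'p',p.round(4),'yaw',cy.round(3),'tilt',R[2].round(3),'-> shift',d.round(1),'turn',round(t,3),'open',round(s['opening'],3),'F',s['ft_force'].round(1),'q',s['qpos'].round(2))
E
python3 -c "
from h import *
go(.5955,.0285,.26,0);go(.45,-.17,.26,0)"
```

```text
t 0.1 p [ 0.2049 -0.5102  0.2049] yaw -1.189 tilt [-0.001 -1.     0.   ] -> shift [-354.4  -54.6  563.2] turn -1.189 open 1.002 F [ 0.6  0.6 -0.7] q [-1.26  0.3   1.52  0.    1.32 -0.07]
t 0.1 p [ 0.2049 -0.5102  0.2049] yaw -1.189 tilt [-0.001 -1.     0.   ] -> shift [-224.4  -54.8  354.2] turn -1.189 open 1.002 F [ 0.6  0.6 -0.7] q [-1.26  0.3   1.52  0.    1.32 -0.07]
```

>>> carry_out(
  increments=[
    [[-20, -40, 40], -0.15],
    [[-70, -55, 110], -0.33],
    [[-120, -55, 180], -0.5],
    [[-170, -55, 260], -0.68],
    [[-224, -55, 354], -0.86],
  ],
  claw=60,
)

```text
t: 0.72
tool_pos: [0.3753, -0.2692, 0.2595]
eef_rot: [-1.555, 0.254, -0.253]
ft_force: [1.1, -1.8, -0.4]
opening: 0.635
```

```bash
python3 -c "
from h import *
go(.5955,.0285,.26,0)"
```

```text
t 0.72 p [ 0.3753 -0.2692  0.2595] yaw -0.323 tilt [-0.001 -1.     0.001] -> shift [ 1.142e+02 -3.000e-01  3.522e+02] turn -0.323 open 0.635 F [ 1.1 -1.8 -0.4] q [-0.7   0.06  1.68  0.    1.41 -0.38]
```

>>> carry_out(
  increments=[
    [[20, 0, 60], -0.1],
    [[40, 0, 120], -0.2],
    [[60, 0, 180], -0.32],
    [[80, 0, 240], -0.323],
    [[97, 0, 300], -0.323],
  ],
)

```text
t: 1.35
tool_pos: [0.5608, -0.0175, 0.2594]
eef_rot: [-1.57, 0.001, 0.0]
ft_force: [0.9, -0.4, 0.5]
opening: 0.641
```

```bash
python3 -c "
from h import *
go(.5955,.0285,.26,0)"
```

```text
t 1.35 p [ 0.5608 -0.0175  0.2594] yaw -0.0 tilt [-0.001 -1.     0.001] -> shift [34.7 -0.6 46. ] turn -0.0 open 0.641 F [ 0.9 -0.4  0.5] q [-0.1   0.29  1.41  0.    1.44 -0.1 ]
```

>>> carry_out(
  increments=[
    [[34.7, 0, 46], 0],
    [[34.7, 0, 46], 0],
    [[34.7, 50, 46], 0],
    [[34.7, 90, 46], 0],
    [[34.7, 110, 46], 0],
  ],
)

```text
t: 1.98
tool_pos: [0.5941, 0.0277, 0.1471]
eef_rot: [-1.57, 0.004, 0.002]
ft_force: [0.1, 0.2, 0.3]
opening: 0.638
```

Run:
```python
from h import *
go(.5955,.0285,.1015,0)
for n in("top","scene"):
    im=cv2.cvtColor(bot.camera(n),cv2.COLOR_RGB2BGR)
    if n=="scene":crop(im,180,100,380,280,4,"pics/s1.png")
    else:crop(im,200,120,340,225,5,"pics/t1.png")
```

```text
t 1.98 p [0.5941 0.0277 0.1471] yaw -0.001 tilt [-0.004 -1.     0.001] -> shift [ 1.6 45.5  0.8] turn -0.001 open 0.638 F [0.1 0.2 0.3] q [-0.02  0.45  1.45  0.    1.24 -0.01]
```

View pics/s1.png

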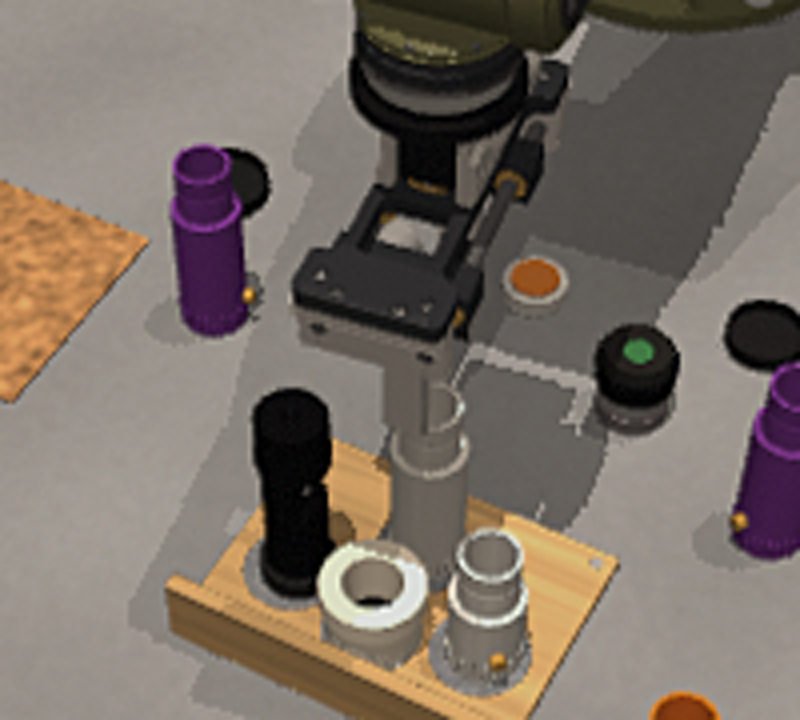

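The jaws straddle the long tube's nose along x, with its rim at about (440,400) in the crop. I'll descend and grip.

>>> carry_out(
  increments=[
    [[1.5, 20, 1], 0],
    [[1.5, 40, 1], 0],
    [[1.5, 46, 1], 0],
    [[1.5, 46, 1], 0],
  ],
)

```text
t: 2.58
tool_pos: [0.5955, 0.0285, 0.1021]
eef_rot: [-1.57, 0.004, 0.002]
ft_force: [-0.3, 0.1, 0.5]
opening: 0.638
```

>>> carry_out(
  increments=[
    [[0, 0, 0], 0],
    [[0, 0, 0], 0],
    [[0, 0, 0], 0],
    [[0, 0, 0], 0],
    [[0, 0, 0], 0],
  ],
  claw=20,
)

```text
t: 3.2
tool_pos: [0.5956, 0.0285, 0.1023]
eef_rot: [-1.57, 0.004, 0.002]
ft_force: [-1.5, -0.6, 3.2]
opening: 0.335
```

>>> carry_out(
  increments=[
    [[0, 0, 0], 0],
    [[0, 0, 0], 0],
    [[0, -10, 0], 0],
    [[0, -20, 0], 0],
    [[0, -20, 0], 0],
  ],
)

```text
t: 3.82
tool_pos: [0.5962, 0.0285, 0.1235]
eef_rot: [-1.57, 0.002, 0.0]
ft_force: [-0.1, -0.7, -1.5]
opening: 0.336
```

Run:
```python
from h import *
go(.5955,.0285,.1015,0)
im=cv2.cvtColor(bot.camera("scene"),cv2.COLOR_RGB2BGR)
crop(im,180,100,380,280,4,"pics/s2.png")
```

```text
t 3.83 p [0.5962 0.0285 0.1235] yaw -0.001 tilt [-0.002 -1.     0.001] -> shift [-0.6 22.  -0. ] turn -0.001 open 0.336 F [-0.1 -0.7 -1.5] q [-0.01  0.48  1.47  0.    1.19 -0.01]
```

View pics/s2.png

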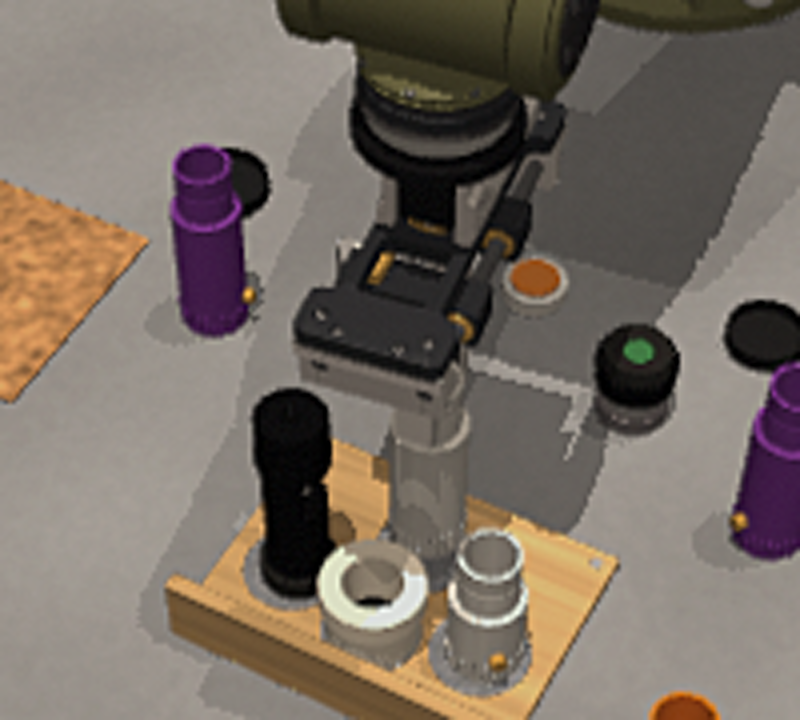

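Long tube lifted clear, opening 31.6 mm. Next I'll raise it and carry it to the mat.

>>> carry_out(
  increments=[
    [[0, -45, 0], 0],
    [[0, -95, 0], 0],
    [[0, -138, -10], 0],
    [[-20, -138, -60], 0],
    [[-40, -138, -115], 0],
  ],
)

```text
t: 4.5
tool_pos: [0.5555, -0.0874, 0.2608]
eef_rot: [-1.57, 0.002, 0.002]
ft_force: [0.4, -1.0, -1.2]
opening: 0.331
```

Run:
```python
from h import *
go(.496,-.268,.26,0)
```

```text
t 4.5 p [ 0.5555 -0.0874  0.2608] yaw 0.0 tilt [-0.003 -1.     0.001] -> shift [ -59.5    0.8 -180.6] turn 0.0 open 0.331 F [ 0.4 -1.  -1.2] q [-0.22  0.29  1.4  -0.    1.45 -0.22]
```

>>> carry_out(
  increments=[
    [[-20, 0, -60], 0],
    [[-40, 0, -120], 0],
    [[-60, 0, -181], 0],
    [[-60, 40, -181], 0],
    [[-60, 80, -181], 0],
  ],
)

```text
t: 5.12
tool_pos: [0.4947, -0.2692, 0.1795]
eef_rot: [-1.57, 0.003, 0.001]
ft_force: [-0.1, -0.7, -1.1]
opening: 0.335
```

>>> carry_out(
  increments=[
    [[0, 30, 0], 0],
    [[0, 50, 0], 0],
    [[0, 60, 0], 0],
    [[0, 65, 0], 0],
  ],
)

```text
t: 5.62
tool_pos: [0.4946, -0.2692, 0.1144]
eef_rot: [-1.57, 0.003, 0.001]
ft_force: [1.3, 0.0, -1.6]
opening: 0.335
```

Run:
```python
from h import *
go(.496,-.268,.0975,0)
im=cv2.cvtColor(bot.camera("scene"),cv2.COLOR_RGB2BGR)
crop(im,90,60,290,240,4,"pics/s3.png")
```

```text
t 5.62 p [ 0.4946 -0.2692  0.1144] yaw -0.002 tilt [-0.003 -1.     0.001] -> shift [ 1.5 16.9  1.2] turn -0.002 open 0.335 F [ 1.3  0.  -1.6] q [-0.56  0.42  1.58 -0.    1.14 -0.56]
```

View pics/s3.png

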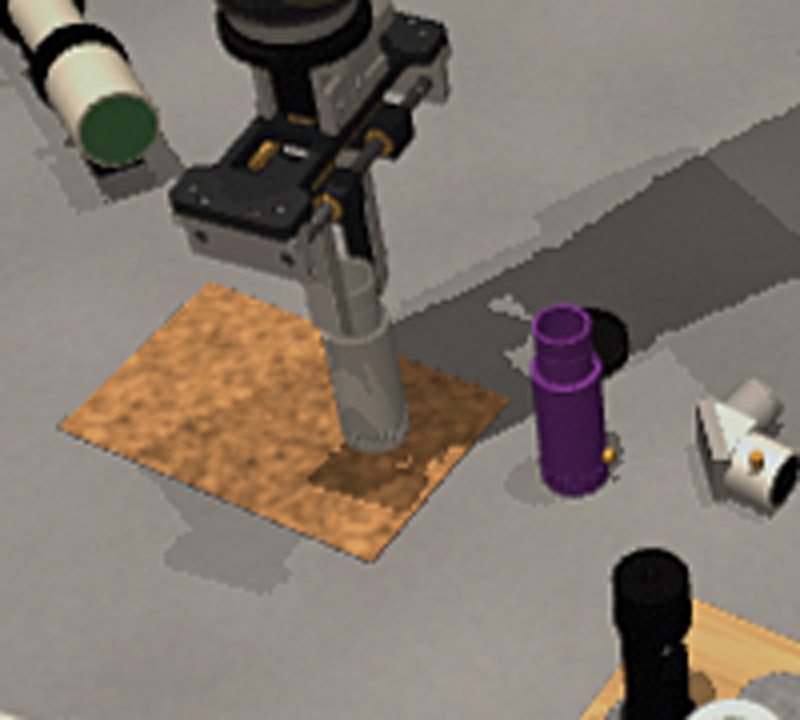

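The tube hangs upright over the mat, with its foot at crop (375,435). I'll set it down.

>>> carry_out(
  increments=[
    [[0, 8, 0], 0],
    [[0, 14, 0], 0],
    [[0, 16.5, 0], 0],
    [[0, 16.5, 0], 0],
  ],
)

```text
t: 6.18
tool_pos: [0.4945, -0.2692, 0.0977]
eef_rot: [-1.57, 0.003, 0.001]
ft_force: [-0.3, 0.2, -1.3]
opening: 0.335
```

>>> carry_out(
  increments=[
    [[0, 0, 0], 0],
    [[0, 0, 0], 0],
    [[0, 0, 0], 0],
  ],
  claw=60,
)

```text
t: 6.55
tool_pos: [0.4946, -0.2693, 0.0978]
eef_rot: [-1.57, 0.003, 0.001]
ft_force: [0.1, -0.0, 0.9]
opening: 0.614
```

>>> carry_out(
  increments=[
    [[0, -20, 0], 0],
    [[0, -60, 0], 0],
    [[0, -110, 0], 0],
    [[0, -160, 0], 0],
    [[0, -165, 0], 0],
  ],
)

```text
t: 7.18
tool_pos: [0.4958, -0.2699, 0.2666]
eef_rot: [-1.574, -0.001, -0.003]
ft_force: [0.3, 0.9, -0.4]
opening: 0.639
```

Run:
```python
from h import *
go(.631,-.031,.26,0)
im=cv2.cvtColor(bot.camera("scene"),cv2.COLOR_RGB2BGR)
crop(im,90,60,290,240,4,"pics/s4.png")
```

```text
t 7.17 p [ 0.4958 -0.2699  0.2666] yaw -0.002 tilt [ 0.003 -1.    -0.003] -> shift [134.8   6.3 239.1] turn -0.002 open 0.639 F [ 0.3  0.9 -0.4] q [-0.56  0.29  1.39 -0.    1.46 -0.56]
```

View pics/s4.png

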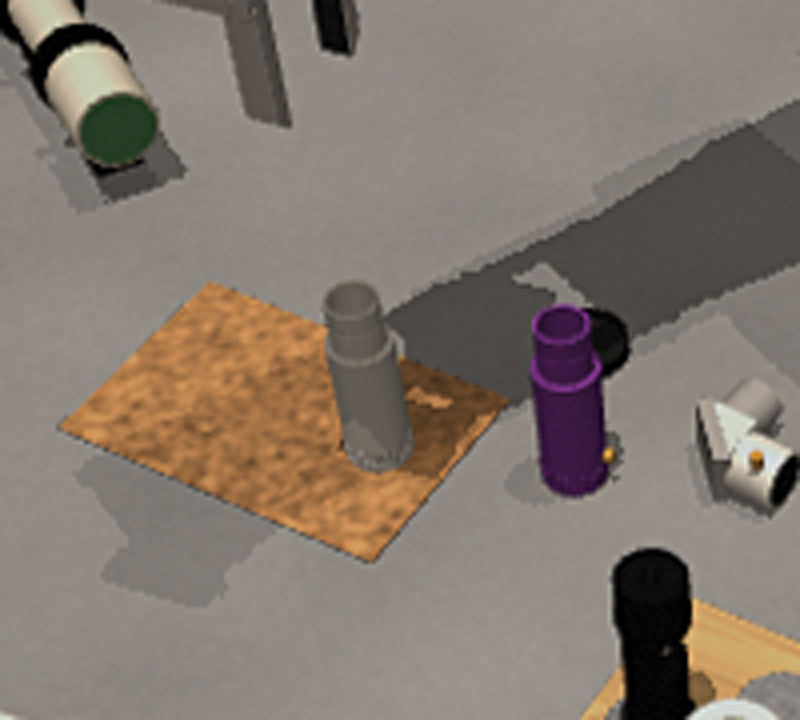

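The long tube stands on the mat at crop (375,440). Next is the cheshire.

>>> carry_out(
  increments=[
    [[30, 0, 55], 0],
    [[60, 0, 110], 0],
    [[90, 0, 165], 0],
    [[115, 0, 210], 0],
    [[134.8, 3, 239], 0],
  ],
)

```text
t: 7.85
tool_pos: [0.631, -0.0285, 0.2597]
eef_rot: [-1.572, 0.001, 0.001]
ft_force: [0.2, -0.3, -0.1]
opening: 0.638
```

Run:
```python
from h import *
go(.631,-.031,.104,0)
```

```text
t 7.85 p [ 0.631  -0.0285  0.2597] yaw -0.0 tilt [-0.002 -1.    -0.001] -> shift [  0.3 155.7  -2.4] turn -0.0 open 0.638 F [ 0.2 -0.3 -0.1] q [-0.1   0.46  1.18 -0.    1.5  -0.1 ]
```

>>> carry_out(
  increments=[
    [[0, 50, -2], 0],
    [[0, 95, -2.4], 0],
    [[0, 100, -2.4], 0],
    [[0, 100, -2.4], 0],
  ],
)

```text
t: 8.35
tool_pos: [0.6311, -0.0311, 0.1605]
eef_rot: [-1.572, 0.001, 0.001]
ft_force: [-0.2, 0.0, -0.1]
opening: 0.637
```

>>> carry_out(
  increments=[
    [[0, 20, 0], 0],
    [[0, 40, 0], 0],
    [[0, 55, 0], 0],
    [[0, 55, 0], 0],
  ],
)

```text
t: 8.85
tool_pos: [0.631, -0.0312, 0.1056]
eef_rot: [-1.572, 0.001, 0.001]
ft_force: [0.9, -0.4, 0.1]
opening: 0.635
```

>>> carry_out(
  increments=[
    [[0, 0, 0], 0],
    [[0, 0, 0], 0],
    [[0, 0, 0], 0],
    [[0, 0, 0], 0],
    [[0, 0, 0], 0],
  ],
  claw=25,
)

```text
t: 9.48
tool_pos: [0.6313, -0.0312, 0.1062]
eef_rot: [-1.572, 0.001, 0.0]
ft_force: [0.0, 0.1, 5.6]
opening: 0.398
```

Run:
```python
from h import *
go(.631,-.031,.27,0)
im=cv2.cvtColor(bot.camera("scene"),cv2.COLOR_RGB2BGR)
crop(im,180,100,380,280,4,"pics/s5.png")
```

```text
t 9.47 p [ 0.6313 -0.0312  0.1062] yaw -0.0 tilt [-0.001 -1.    -0.001] -> shift [  -0.4 -163.8    0. ] turn -0.0 open 0.398 F [0.  0.1 5.6] q [-0.11  0.57  1.37 -0.    1.2  -0.11]
```

View pics/s5.png

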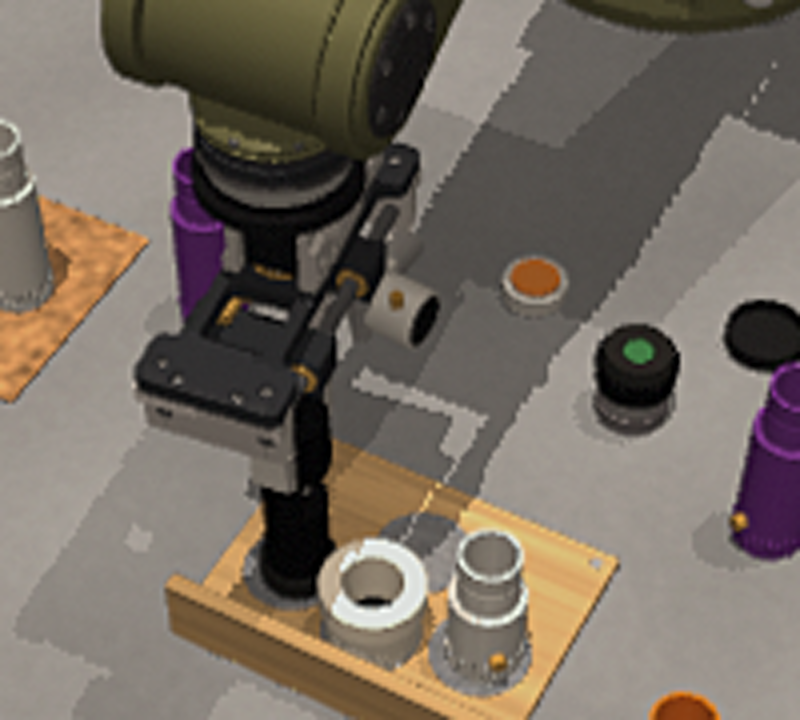

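>>> carry_out(
  increments=[
    [[0, -20, 0], 0],
    [[0, -60, 0], 0],
    [[0, -110, 0], 0],
    [[0, -160, 0], 0],
    [[0, -175, -20], 0],
  ],
)

```text
t: 10.15
tool_pos: [0.6319, -0.0507, 0.2843]
eef_rot: [-1.572, -0.004, -0.002]
ft_force: [0.2, 0.1, -0.8]
opening: 0.399
```

Run:
```python
from h import *
go(.487,-.338,.28,0)
```

```text
t 10.15 p [ 0.6319 -0.0507  0.2843] yaw 0.001 tilt [ 0.004 -1.    -0.002] -> shift [-145.4    4.2 -287.1] turn 0.001 open 0.399 F [ 0.2  0.1 -0.8] q [-0.14  0.45  1.13 -0.    1.55 -0.14]
```

>>> carry_out(
  increments=[
    [[-28, 0, -54], 0],
    [[-56, 0, -108], 0],
    [[-84, 0, -162], 0],
    [[-112, 0, -216], 0],
    [[-135, 0, -265], 0],
  ],
)

```text
t: 10.78
tool_pos: [0.4954, -0.3183, 0.2826]
eef_rot: [-1.571, -0.002, -0.001]
ft_force: [0.4, -0.3, -2.1]
opening: 0.399
```

Run:
```python
from h import *
go(.487,-.338,.1018,0)
```

```text
t 10.78 p [ 0.4954 -0.3183  0.2826] yaw 0.0 tilt [ 0.002 -1.    -0.   ] -> shift [ -8.7 180.8 -19.6] turn 0.0 open 0.399 F [ 0.4 -0.3 -2.1] q [-0.63  0.34  1.29  0.    1.51 -0.63]
```

>>> carry_out(
  increments=[
    [[-8.5, 0, -19.5], 0],
    [[-8.5, 40, -19.5], 0],
    [[-8.5, 90, -19.5], 0],
    [[-8.5, 130, -19.5], 0],
    [[-8.5, 155, -19.5], 0],
  ],
)

```text
t: 11.4
tool_pos: [0.4854, -0.3378, 0.1237]
eef_rot: [-1.568, 0.002, 0.002]
ft_force: [0.9, -0.8, -2.0]
opening: 0.4
```

>>> carry_out(
  increments=[
    [[0, 10, 0], 0],
    [[0, 18, 0], 0],
    [[0, 25, 0], 0],
    [[0, 25, 0], 0],
  ],
)

```text
t: 11.9
tool_pos: [0.4859, -0.3385, 0.1005]
eef_rot: [-1.57, 0.0, -0.0]
ft_force: [-2.5, 0.4, 6.9]
opening: 0.397
```

Run:
```python
from h import *
go(.487,-.338,.1018,0)
im=cv2.cvtColor(bot.camera("scene"),cv2.COLOR_RGB2BGR)
crop(im,90,60,290,240,4,"pics/s6.png")
```

```text
t 11.9 p [ 0.4859 -0.3385  0.1005] yaw -0.0 tilt [ 0. -1.  0.] -> shift [ 1.1 -1.3  0.5] turn -0.0 open 0.397 F [-2.5  0.4  6.9] q [-0.67  0.49  1.51  0.    1.14 -0.67]
```

View pics/s6.png

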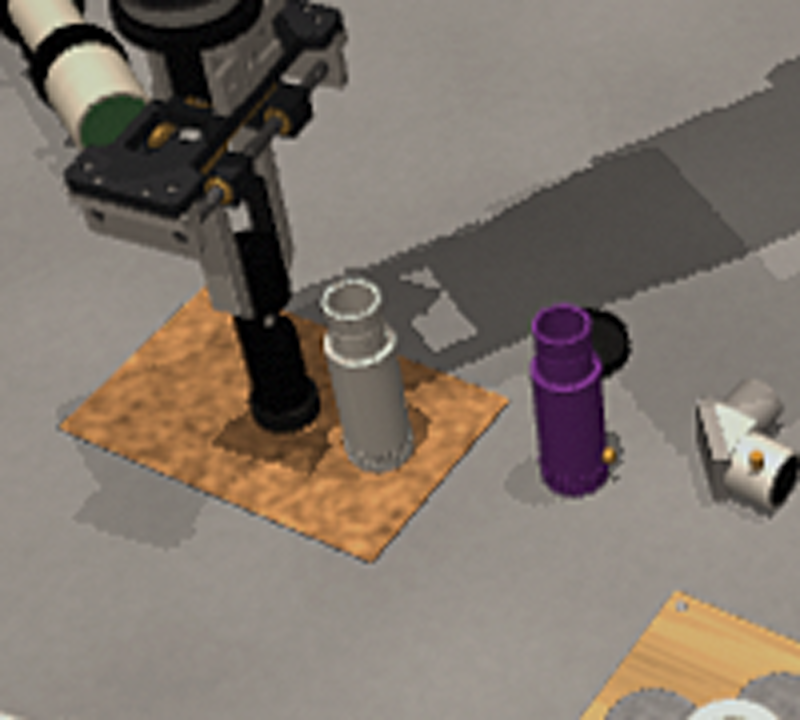

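The cheshire is down at crop (285,410) with light contact of about 7 N. I'll release it and go back up, then take the short tube.

>>> carry_out(
  increments=[
    [[0, 0, 0], 0],
    [[0, 0, 0], 0],
    [[0, 0, 0], 0],
  ],
  claw=60,
)

```text
t: 12.32
tool_pos: [0.4859, -0.3385, 0.1005]
eef_rot: [-1.57, -0.0, -0.0]
ft_force: [0.1, 0.2, -0.8]
opening: 0.631
```

>>> carry_out(
  increments=[
    [[0, -20, 0], 0],
    [[0, -60, 0], 0],
    [[0, -110, 0], 0],
    [[0, -155, 0], 0],
    [[0, -155, 0], 0],
  ],
)

```text
t: 12.95
tool_pos: [0.4867, -0.3391, 0.2591]
eef_rot: [-1.574, -0.004, -0.004]
ft_force: [1.0, -0.3, -0.6]
opening: 0.638
```

Run:
```python
from h import *
go(.6475,.078,.25,0)
```

```text
t 12.95 p [ 0.4867 -0.3391  0.2591] yaw -0.0 tilt [ 0.005 -1.    -0.003] -> shift [160.7   8.4 417.2] turn -0.0 open 0.638 F [ 1.  -0.3 -0.6] q [-0.67  0.36  1.32  0.    1.46 -0.67]
```

>>> carry_out(
  increments=[
    [[22, 0, 58], 0],
    [[44, 0, 116], 0],
    [[66, 0, 174], 0],
    [[88, 0, 232], 0],
    [[110, 2, 290], 0],
  ],
)

```text
t: 13.58
tool_pos: [0.5969, -0.0471, 0.2555]
eef_rot: [-1.574, -0.003, -0.003]
ft_force: [0.6, -0.8, 0.3]
opening: 0.637
```

Run:
```python
from h import *
go(.6475,.078,.25,0)
```

```text
t 13.57 p [ 0.5969 -0.0471  0.2555] yaw -0.0 tilt [ 0.004 -1.    -0.003] -> shift [ 50.5   5.2 125.2] turn -0.0 open 0.637 F [ 0.6 -0.8  0.3] q [-0.14  0.38  1.3  -0.    1.46 -0.14]
```

>>> carry_out(
  increments=[
    [[25, 5, 60], 0],
    [[50.5, 5, 120], 0],
    [[50.5, 30, 125], 0],
    [[50.5, 80, 125], 0],
    [[50.5, 130, 125], 0],
  ],
)

```text
t: 14.2
tool_pos: [0.6473, 0.0778, 0.1224]
eef_rot: [-1.574, -0.002, -0.001]
ft_force: [0.4, 0.0, -0.4]
opening: 0.64
```

Run:
```python
from h import *
go(.6475,.078,.066,0)
im=cv2.cvtColor(bot.camera("scene"),cv2.COLOR_RGB2BGR)
crop(im,180,100,380,280,4,"pics/s7.png")
```

```text
t 14.2 p [0.6473 0.0778 0.1224] yaw 0.001 tilt [ 0.002 -1.    -0.003] -> shift [ 0.1 56.4  0.4] turn 0.001 open 0.64 F [ 0.4  0.  -0.4] q [ 0.06  0.6   1.29 -0.    1.25  0.07]
```

View pics/s7.png

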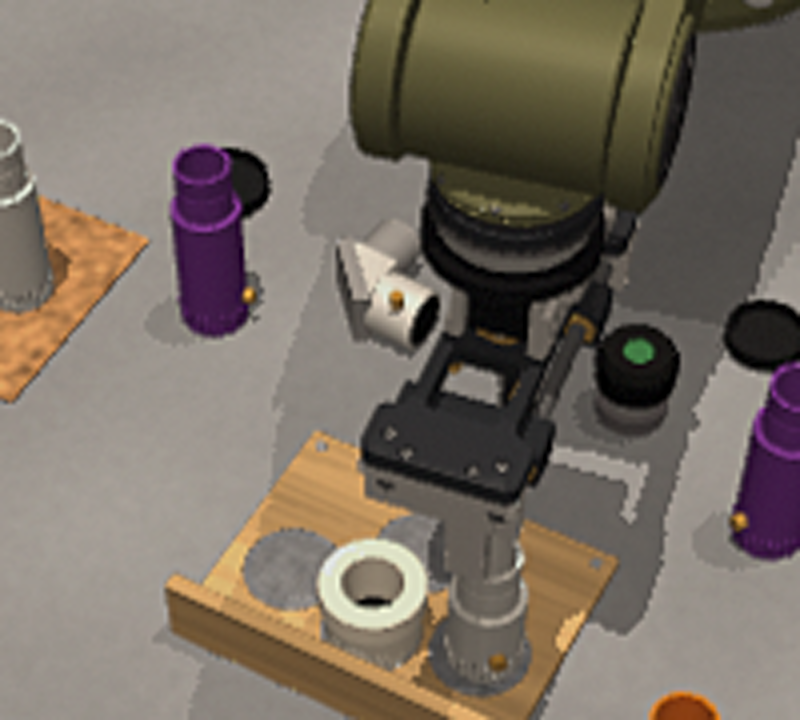

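Aligned over the short tube, whose nose is at crop (490,570). I'll descend and grip.

>>> carry_out(
  increments=[
    [[0, 25, 0], 0],
    [[0, 45, 0], 0],
    [[0, 55.5, 0], 0],
    [[0, 56, 0], 0],
  ],
)

```text
t: 14.75
tool_pos: [0.6441, 0.0771, 0.0591]
eef_rot: [-1.575, 0.006, 0.006]
ft_force: [-0.1, 0.3, 0.2]
opening: 0.634
```

>>> carry_out(
  increments=[
    [[0, 0, 0], 0],
    [[0, 0, 0], 0],
    [[0, 0, 0], 0],
    [[0, 0, 0], 0],
    [[0, 0, 0], 0],
  ],
  claw=20,
)

```text
t: 15.38
tool_pos: [0.6447, 0.0772, 0.0602]
eef_rot: [-1.575, 0.004, 0.005]
ft_force: [0.4, 0.3, 7.7]
opening: 0.338
```

Run:
```python
from h import *
go(.6475,.078,.26,0)
```

```text
t 15.38 p [0.6447 0.0772 0.0602] yaw 0.0 tilt [-0.006 -1.    -0.004] -> shift [   1.7 -199.8    0. ] turn 0.0 open 0.338 F [0.4 0.3 7.7] q [ 0.06  0.66  1.34 -0.    1.14  0.07]
```

>>> carry_out(
  increments=[
    [[0, -20, 0], 0],
    [[0, -60, 0], 0],
    [[0, -110, 0], 0],
    [[0, -160, 0], 0],
    [[0, -190, -15], 0],
  ],
)

```text
t: 16.0
tool_pos: [0.6458, 0.0635, 0.2546]
eef_rot: [-1.574, 0.0, 0.003]
ft_force: [-0.4, -0.7, -2.6]
opening: 0.335
```

Run:
```python
from h import *
go(.478,-.407,.27,0)
im=cv2.cvtColor(bot.camera("scene"),cv2.COLOR_RGB2BGR)
crop(im,180,100,380,280,4,"pics/s8.png")
```

```text
t 16.0 p [0.6458 0.0635 0.2546] yaw 0.001 tilt [-0.002 -1.    -0.004] -> shift [-168.5  -13.4 -470.3] turn 0.001 open 0.335 F [-0.4 -0.7 -2.6] q [ 0.04  0.5   1.13 -0.    1.51  0.04]
```

View pics/s8.png

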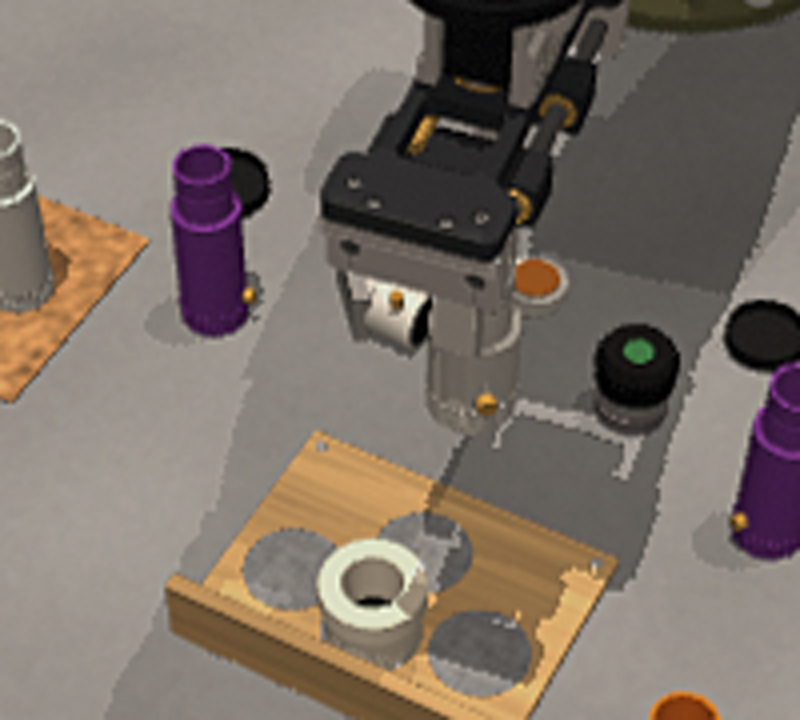

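Short tube lifted. Now to the mat.

>>> carry_out(
  increments=[
    [[-20, -10, -56], 0],
    [[-40, -10, -112], 0],
    [[-60, -10, -168], 0],
    [[-80, -10, -224], 0],
    [[-100, -10, -280], 0],
  ],
)

```text
t: 16.68
tool_pos: [0.5455, -0.22, 0.2697]
eef_rot: [-1.575, -0.002, -0.002]
ft_force: [-1.0, -0.1, -0.9]
opening: 0.334
```

Run:
```python
from h import *
go(.478,-.407,.26,0)
```

```text
t 16.68 p [ 0.5455 -0.22    0.2697] yaw -0.0 tilt [ 0.003 -1.    -0.004] -> shift [ -67.5   10.3 -187. ] turn -0.0 open 0.334 F [-1.  -0.1 -0.9] q [-0.44  0.35  1.31 -0.    1.48 -0.44]
```

>>> carry_out(
  increments=[
    [[-20, 0, -56], 0],
    [[-40, 0, -112], 0],
    [[-60, 0, -168], 0],
    [[-67, 0, -187], 0],
    [[-67, 30, -187], 0],
  ],
)

```text
t: 17.3
tool_pos: [0.4784, -0.4086, 0.242]
eef_rot: [-1.578, -0.003, -0.006]
ft_force: [1.0, -0.1, -1.6]
opening: 0.334
```

>>> carry_out(
  increments=[
    [[0, 40, 0], 0],
    [[0, 90, 0], 0],
    [[0, 130, 0], 0],
    [[0, 150, 0], 0],
    [[0, 150, 0], 0],
  ],
)

```text
t: 17.92
tool_pos: [0.4794, -0.4091, 0.0918]
eef_rot: [-1.577, -0.002, -0.005]
ft_force: [-0.6, -0.6, 0.0]
opening: 0.332
```

Run:
```python
from h import *
go(.478,-.407,.0555,0)
im=cv2.cvtColor(bot.camera("scene"),cv2.COLOR_RGB2BGR)
crop(im,60,40,260,220,4,"pics/s9.png")
```

```text
t 17.93 p [ 0.4794 -0.4091  0.0918] yaw -0.002 tilt [ 0.005 -1.    -0.006] -> shift [-1.5 36.3  2.4] turn -0.002 open 0.332 F [-0.6 -0.6  0. ] q [-0.76  0.58  1.4  -0.    1.16 -0.76]
```

View pics/s9.png

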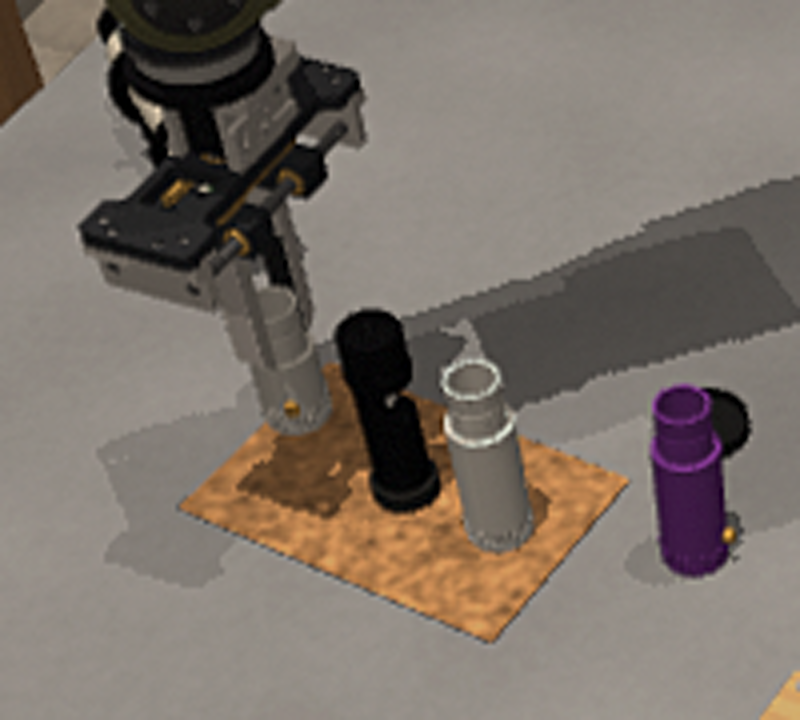

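Both others are standing. I'll lower the short tube gently.

>>> carry_out(
  increments=[
    [[-1.5, 15, 2], 0],
    [[-1.5, 26, 2], 0],
    [[-1.5, 33, 2], 0],
    [[-1.5, 36, 2], 0],
    [[-1.5, 36, 2], 0],
  ],
)

```text
t: 18.6
tool_pos: [0.4785, -0.408, 0.0571]
eef_rot: [-1.578, -0.003, -0.006]
ft_force: [0.6, -0.7, -1.0]
opening: 0.338
```

Run:
```python
from h import *
go(.478,-.407,.0555,0)
```

```text
t 18.6 p [ 0.4785 -0.408   0.0571] yaw -0.002 tilt [ 0.006 -1.    -0.007] -> shift [-0.5  1.6  1. ] turn -0.002 open 0.338 F [ 0.6 -0.7 -1. ] q [-0.76  0.62  1.43 -0.    1.09 -0.76]
```

>>> carry_out(
  increments=[
    [[0, 2, 0], 0],
    [[0, 2, 0], 0],
    [[0, 2, 0], 0],
  ],
)

```text
t: 18.98
tool_pos: [0.4787, -0.4081, 0.0553]
eef_rot: [-1.579, -0.004, -0.007]
ft_force: [0.7, -0.0, 0.7]
opening: 0.334
```

>>> carry_out(
  increments=[
    [[0, 0, 0], 0],
    [[0, 0, 0], 0],
    [[0, 0, 0], 0],
  ],
  claw=60,
)

```text
t: 19.35
tool_pos: [0.4786, -0.4081, 0.0553]
eef_rot: [-1.578, -0.004, -0.007]
ft_force: [0.3, 0.7, -0.8]
opening: 0.613
```

>>> carry_out(
  increments=[
    [[0, -20, 0], 0],
    [[0, -60, 0], 0],
    [[0, -110, 0], 0],
    [[0, -170, 0], 0],
    [[0, -180, 0], 0],
  ],
)

```text
t: 19.98
tool_pos: [0.4782, -0.4074, 0.2416]
eef_rot: [-1.584, -0.009, -0.011]
ft_force: [-0.3, -0.1, 0.1]
opening: 0.636
```

Run:
```python
from h import *
go(.6563,.0204,.2,1.435)
im=cv2.cvtColor(bot.camera("scene"),cv2.COLOR_RGB2BGR)
crop(im,60,40,260,220,4,"pics/s10.png")
```

```text
t 19.98 p [ 0.4782 -0.4074  0.2416] yaw -0.002 tilt [ 0.013 -1.    -0.014] -> shift [176.8  38.  428.7] turn -1.437 open 0.636 F [-0.3 -0.1  0.1] q [-0.76  0.44  1.24 -0.    1.44 -0.76]
```

View pics/s10.png

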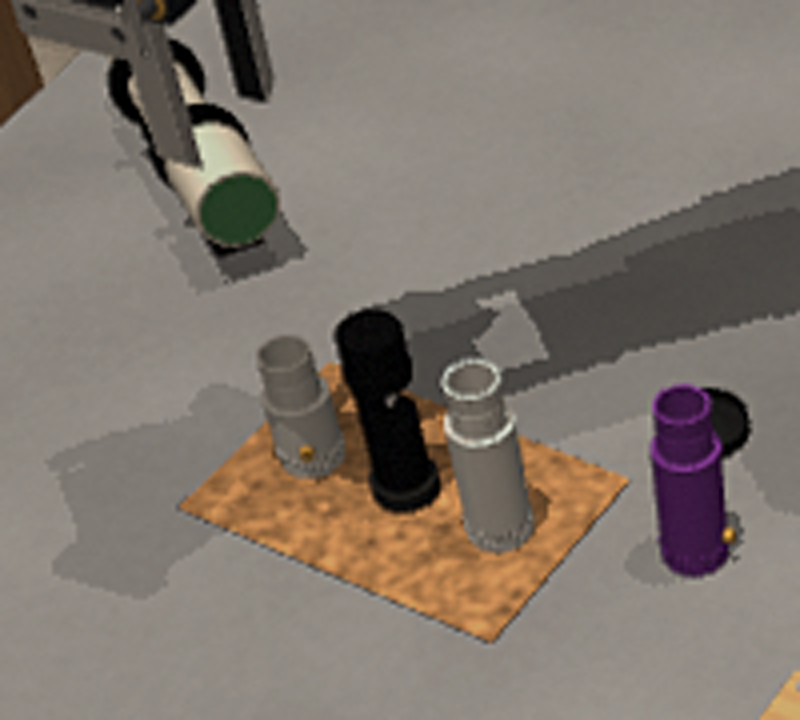

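All three stand on the mat: short (310,440), cheshire (405,480) and long (500,520). Next is the adapter, with the jaws turned along the board's y.

>>> carry_out(
  increments=[
    [[22, 0, 54], -0.17],
    [[44, 0, 108], -0.34],
    [[66, 0, 162], -0.51],
    [[88, 0, 216], -0.68],
    [[110, 0, 270], -0.85],
  ],
  claw=80,
)

```text
t: 20.65
tool_pos: [0.5885, -0.1354, 0.2372]
eef_rot: [-1.481, -0.671, 0.665]
ft_force: [0.0, -0.1, -0.4]
opening: 0.851
```

Run:
```python
from h import *
go(.6563,.0204,.2,1.435)
```

```text
t 20.65 p [ 0.5885 -0.1354  0.2372] yaw 0.854 tilt [-0.002 -1.    -0.015] -> shift [162.1  36.1  51.8] turn -0.581 open 0.851 F [ 0.  -0.1 -0.4] q [-0.28  0.39  1.32 -0.01  1.41 -1.14]
```

>>> carry_out(
  increments=[
    [[50, 0, 17], -0.17],
    [[100, 0, 34], -0.34],
    [[150, 20, 48], -0.5],
    [[162, 36, 51.8], -0.58],
    [[162, 36, 51.8], -0.58],
  ],
)

```text
t: 21.28
tool_pos: [0.6555, 0.0211, 0.1978]
eef_rot: [-1.283, -1.107, 1.113]
ft_force: [0.6, 0.1, 0.6]
opening: 0.849
```

Run:
```python
from h import *
go(.6563,.0204,.1,1.435)
im=cv2.cvtColor(bot.camera("scene"),cv2.COLOR_RGB2BGR)
crop(im,180,120,380,300,4,"pics/s11.png")
im=cv2.cvtColor(bot.camera("top"),cv2.COLOR_RGB2BGR)
crop(im,200,120,340,225,5,"pics/t11.png")
```

```text
t 21.27 p [0.6555 0.0211 0.1978] yaw 1.435 tilt [-0.011 -1.    -0.007] -> shift [ 0.5 97.8 -0.2] turn -0.0 open 0.849 F [0.6 0.1 0.6] q [-0.02  0.54  1.2  -0.01  1.4  -1.45]
```

View pics/s11.png

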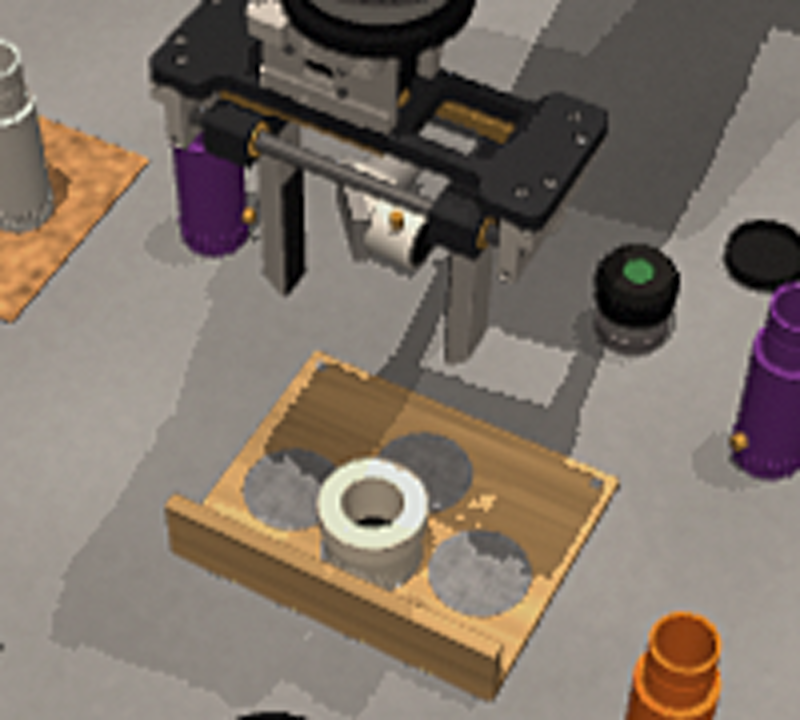

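The adapter is unchanged at crop (373,503) and the jaws span it correctly. Descending.

>>> carry_out(
  increments=[
    [[0.5, 40, 0], 0],
    [[0.5, 80, 0], 0],
    [[0.5, 110, 0], 0],
    [[0.5, 120, 0], 0],
    [[0.5, 120, 0], 0],
  ],
)

```text
t: 22.0
tool_pos: [0.6574, 0.0181, 0.0811]
eef_rot: [-1.288, -1.107, 1.108]
ft_force: [-0.2, 0.8, 0.3]
opening: 0.853
```

Run:
```python
from h import *
go(.6563,.0204,.029,1.435)
```

```text
t 22.0 p [0.6574 0.0181 0.0811] yaw 1.43 tilt [-0.01  -1.    -0.011] -> shift [ 2.6 52.1  2. ] turn -0.005 open 0.853 F [-0.2  0.8  0.3] q [-0.02  0.65  1.31 -0.01  1.17 -1.45]
```

>>> carry_out(
  increments=[
    [[2.5, 20, 1.5], 0],
    [[2.5, 40, 1.5], 0],
    [[2.5, 50, 2], 0],
    [[2.5, 51, 2], 0],
    [[2.5, 51, 2], 0],
  ],
)

```text
t: 22.62
tool_pos: [0.6565, 0.0203, 0.0304]
eef_rot: [-1.289, -1.107, 1.107]
ft_force: [0.2, -0.2, 0.2]
opening: 0.851
```

Run:
```python
from h import *
go(.6563,.0204,.029,1.435)
im=cv2.cvtColor(bot.camera("scene"),cv2.COLOR_RGB2BGR)
crop(im,180,140,380,300,4,"pics/s12.png")
```

```text
t 22.62 p [0.6565 0.0203 0.0304] yaw 1.43 tilt [-0.01  -1.    -0.012] -> shift [0.1 1.4 0.3] turn -0.005 open 0.851 F [ 0.2 -0.2  0.2] q [-0.02  0.71  1.35 -0.01  1.08 -1.44]
```

View pics/s12.png

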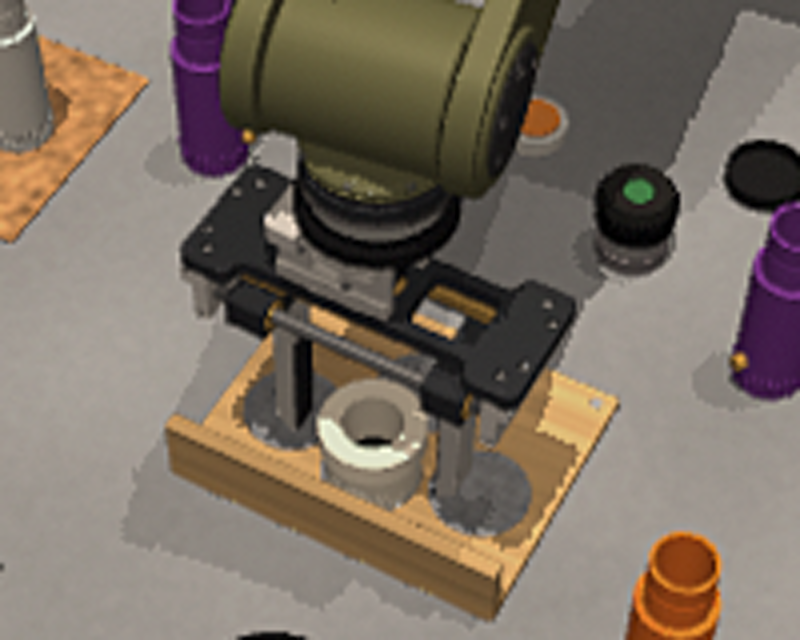

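The fingers straddle the flange symmetrically, so I'll close and lift.

>>> carry_out(
  increments=[
    [[0, 1.5, 0], 0],
    [[0, 1.5, 0], 0],
    [[0, 1.5, 0], 0],
    [[0, 1.5, 0], 0],
    [[0, 1.5, 0], 0],
  ],
  claw=46,
)

```text
t: 23.3
tool_pos: [0.6567, 0.0203, 0.0293]
eef_rot: [-1.289, -1.108, 1.107]
ft_force: [0.5, -0.2, 1.9]
opening: 0.591
```

>>> carry_out(
  increments=[
    [[0, 0, 0], 0],
    [[0, -15, 0], 0],
    [[0, -40, 0], 0],
    [[0, -80, 0], 0],
    [[0, -110, 0], 0],
  ],
)

```text
t: 23.92
tool_pos: [0.6558, 0.0216, 0.1421]
eef_rot: [-1.29, -1.109, 1.106]
ft_force: [-0.7, -0.8, -0.1]
opening: 0.59
```

Run:
```python
from h import *
go(.542,.393,.2,1.61)
im=cv2.cvtColor(bot.camera("scene"),cv2.COLOR_RGB2BGR)
crop(im,180,140,380,300,4,"pics/s13.png")
```

```text
t 23.93 p [0.6558 0.0216 0.1421] yaw 1.43 tilt [-0.01  -1.    -0.014] -> shift [351.2 -63.7 164. ] turn -0.18 open 0.59 F [-0.7 -0.8 -0.1] q [-0.02  0.58  1.27 -0.01  1.28 -1.44]
```

View pics/s13.png

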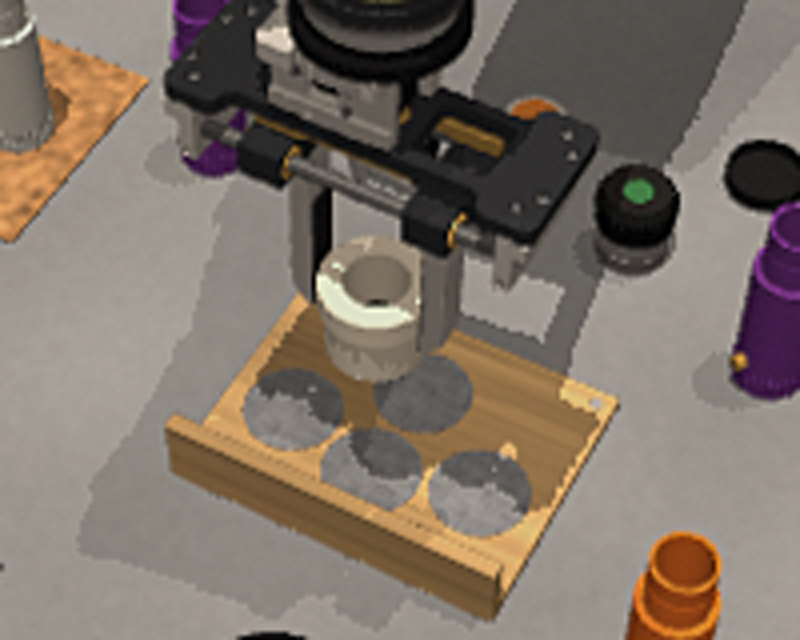

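Adapter held level. I'll raise it and carry it to the tray's empty pocket.

>>> carry_out(
  increments=[
    [[0, -50, 0], 0],
    [[40, -70, 15], 0],
    [[95, -70, 42], -0.05],
    [[150, -70, 70], -0.1],
    [[205, -70, 95], -0.15],
  ],
)

```text
t: 24.6
tool_pos: [0.5896, 0.2405, 0.2131]
eef_rot: [-1.226, -1.225, 1.217]
ft_force: [1.0, 0.3, 0.1]
opening: 0.592
```

Run:
```python
from h import *
go(.542,.393,.2,1.61)
```

```text
t 24.6 p [0.5896 0.2405 0.2131] yaw 1.581 tilt [-0.012 -1.    -0.018] -> shift [153.2  10.5  46.2] turn -0.029 open 0.592 F [1.  0.3 0.1] q [ 0.34  0.48  1.25 -0.02  1.39 -1.24]
```

>>> carry_out(
  increments=[
    [[50, 0, 15], -0.03],
    [[100, 0, 30], -0.03],
    [[153, 0, 46], -0.03],
    [[153, 40, 46], -0.03],
    [[153, 60, 46], -0.03],
  ],
)

```text
t: 25.22
tool_pos: [0.5421, 0.3926, 0.1486]
eef_rot: [-1.211, -1.246, 1.242]
ft_force: [-0.2, 0.1, -1.6]
opening: 0.591
```

>>> carry_out(
  increments=[
    [[0, 30, 0], 0],
    [[0, 60, 0], 0],
    [[0, 80, 0], 0],
    [[0, 85, 0], 0],
    [[0, 85, 0], 0],
  ],
)

```text
t: 25.85
tool_pos: [0.5438, 0.3917, 0.0643]
eef_rot: [-1.211, -1.247, 1.241]
ft_force: [1.0, 0.3, -0.7]
opening: 0.588
```

Run:
```python
from h import *
go(.542,.393,.026,1.61)
im=cv2.cvtColor(bot.camera("scene"),cv2.COLOR_RGB2BGR)
crop(im,340,160,540,320,4,"pics/s14.png")
im=cv2.cvtColor(bot.camera("top"),cv2.COLOR_RGB2BGR)
crop(im,60,150,220,270,5,"pics/t14.png")
```

```text
t 25.85 p [0.5438 0.3917 0.0643] yaw 1.613 tilt [-0.013 -1.    -0.017] -> shift [ 1.9 38.2  2.4] turn 0.003 open 0.588 F [ 1.   0.3 -0.7] q [ 0.58  0.69  1.28 -0.02  1.16 -1.03]
```

View pics/s14.png

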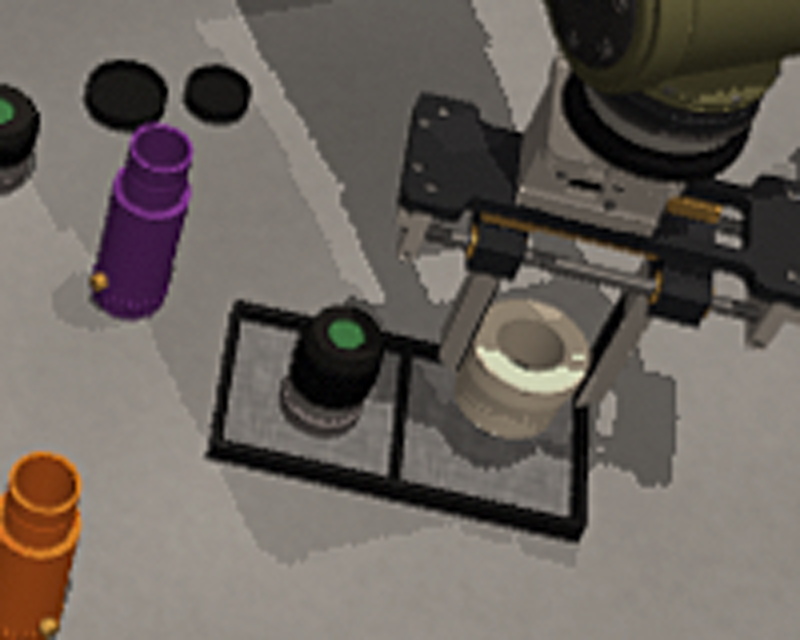

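View pics/t14.png

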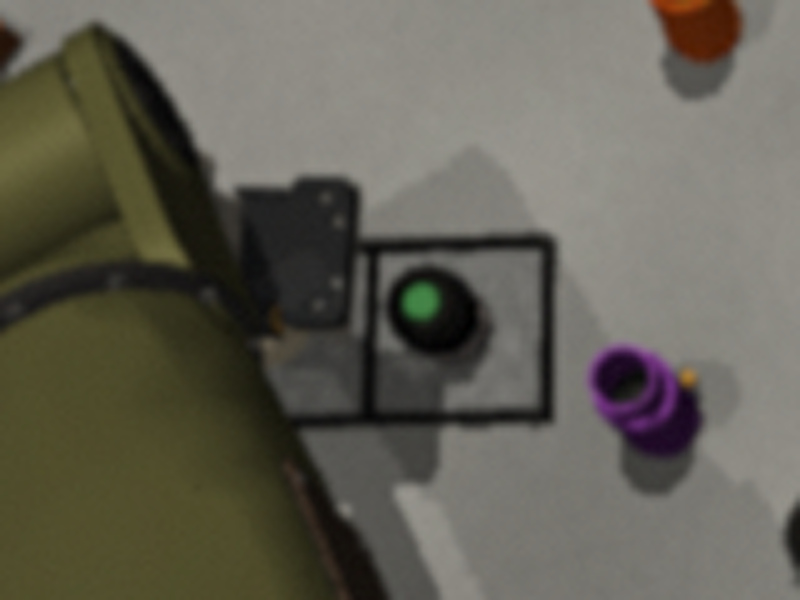

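The adapter is centred above the empty pocket, at crop (525,380). Lowering it now.

>>> carry_out(
  increments=[
    [[2, 15, 2], 0],
    [[2, 27, 2], 0],
    [[2, 35, 2], 0],
    [[2, 38.5, 2], 0],
    [[2, 38.5, 2], 0],
  ],
)

```text
t: 26.58
tool_pos: [0.5428, 0.3933, 0.0263]
eef_rot: [-1.211, -1.248, 1.24]
ft_force: [-1.0, -0.2, -0.6]
opening: 0.585
```

Run:
```python
from h import *
go(.542,.393,.0255,1.61)
```

```text
t 26.57 p [0.5428 0.3933 0.0263] yaw 1.613 tilt [-0.013 -1.    -0.018] -> shift [-0.2  0.8  0.8] turn 0.003 open 0.585 F [-1.  -0.2 -0.6] q [ 0.58  0.74  1.3  -0.02  1.1  -1.02]
```

>>> carry_out(
  increments=[
    [[0, 1, 0], 0],
    [[0, 1, 0], 0],
    [[0, 1, 0], 0],
  ],
)

```text
t: 26.95
tool_pos: [0.5428, 0.3933, 0.0255]
eef_rot: [-1.212, -1.248, 1.24]
ft_force: [1.3, -0.9, -0.2]
opening: 0.588
```

>>> carry_out(
  increments=[
    [[0, 0, 0], 0],
    [[0, 0, 0], 0],
    [[0, 0, 0], 0],
  ],
  claw=72,
)

```text
t: 27.32
tool_pos: [0.5428, 0.3933, 0.0255]
eef_rot: [-1.212, -1.248, 1.24]
ft_force: [0.2, 0.2, -0.4]
opening: 0.766
```

>>> carry_out(
  increments=[
    [[0, -20, 0], 0],
    [[0, -60, 0], 0],
    [[0, -110, 0], 0],
    [[0, -170, 0], 0],
    [[0, -215, 0], 0],
  ],
)

```text
t: 27.95
tool_pos: [0.5388, 0.3959, 0.2452]
eef_rot: [-1.212, -1.251, 1.237]
ft_force: [-0.4, -0.1, 0.4]
opening: 0.768
```

Run:
```python
from h import *
go(.4945,-.269,.25,0)
im=cv2.cvtColor(bot.camera("scene"),cv2.COLOR_RGB2BGR)
crop(im,340,160,540,320,4,"pics/s15.png")
```

```text
t 27.95 p [0.5388 0.3959 0.2452] yaw 1.613 tilt [-0.01  -1.    -0.021] -> shift [-6.625e+02  6.000e-01  7.200e+01] turn 1.613 open 0.768 F [-0.4 -0.1  0.4] q [ 0.59  0.55  1.09 -0.02  1.5  -1.02]
```

View pics/s15.png

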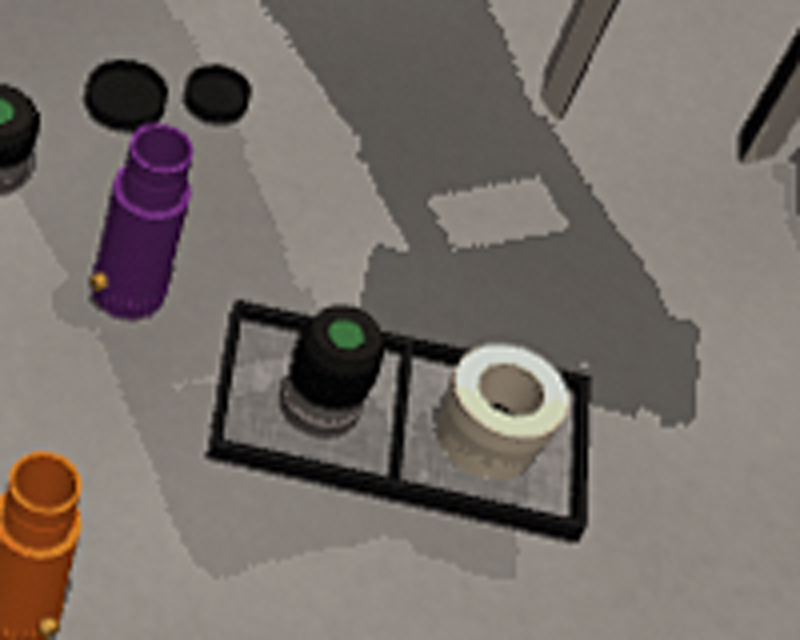

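Adapter sits flat in the pocket at crop (510,400), and the eyepiece is undisturbed. Going back for the long tube.

>>> carry_out(
  increments=[
    [[-58, 0, 6], 0.17],
    [[-116, 0, 13], 0.34],
    [[-174, 0, 19], 0.51],
    [[-232, 0, 26], 0.68],
    [[-290, 0, 32], 0.85],
  ],
  claw=60,
)

```text
t: 28.62
tool_pos: [0.5193, 0.1038, 0.2538]
eef_rot: [-1.504, -0.614, 0.573]
ft_force: [0.3, -0.3, 0.5]
opening: 0.639
```

Run:
```python
from h import *
go(.4945,-.269,.25,0)
```

```text
t 28.62 p [0.5193 0.1038 0.2538] yaw 0.757 tilt [ 0.018 -1.    -0.024] -> shift [-274.2    5.  -253.8] turn 0.757 open 0.639 F [ 0.3 -0.3  0.5] q [ 0.13  0.2   1.53 -0.01  1.38 -0.62]
```

>>> carry_out(
  increments=[
    [[-44, 0, -40], 0.17],
    [[-88, 0, -80], 0.34],
    [[-132, 0, -120], 0.51],
    [[-176, 0, -160], 0.68],
    [[-176, 0, -160], 0.757],
  ],
)

```text
t: 29.25
tool_pos: [0.5006, -0.1367, 0.2555]
eef_rot: [-1.577, -0.018, -0.031]
ft_force: [0.2, 0.5, -0.0]
opening: 0.639
```

Run:
```python
from h import *
go(.4945,-.269,.25,0)
```

```text
t 29.25 p [ 0.5006 -0.1367  0.2555] yaw -0.008 tilt [ 0.031 -1.    -0.006] -> shift [  -5.2    6.2 -132.3] turn -0.008 open 0.639 F [ 0.2  0.5 -0. ] q [-0.34  0.18  1.56  0.    1.38 -0.33]
```

>>> carry_out(
  increments=[
    [[-3, 0, -50], 0.0],
    [[-5, 0, -100], -0.008],
    [[-5, 0, -132.3], -0.008],
    [[-5, 0, -132.3], -0.008],
    [[-5, 60, -132.3], -0.008],
  ],
)

```text
t: 29.88
tool_pos: [0.498, -0.2699, 0.1999]
eef_rot: [-1.581, -0.03, -0.03]
ft_force: [1.1, -1.2, -1.4]
opening: 0.64
```

Run:
```python
from h import *
go(.4945,-.2695,.098,0)
im=cv2.cvtColor(bot.camera("scene"),cv2.COLOR_RGB2BGR)
crop(im,60,40,260,220,4,"pics/s16.png")
```

```text
t 29.88 p [ 0.498  -0.2699  0.1999] yaw -0.0 tilt [ 0.038 -0.999 -0.011] -> shift [ -7.3 101.7   1.4] turn -0.0 open 0.64 F [ 1.1 -1.2 -1.4] q [-0.57  0.32  1.51  0.01  1.27 -0.57]
```

View pics/s16.png

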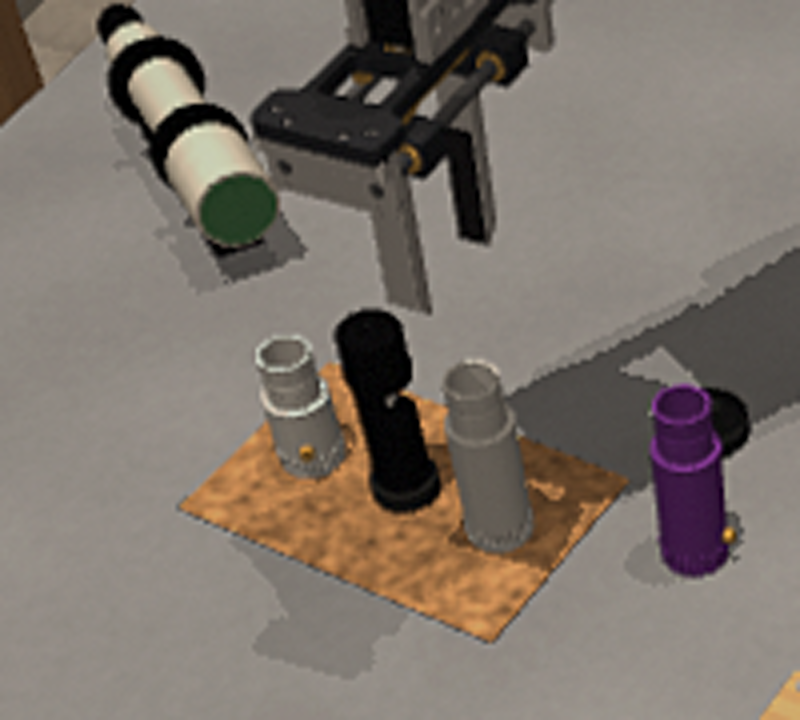

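>>> carry_out(
  increments=[
    [[-7, 35, 1], 0],
    [[-7, 70, 1], 0],
    [[-7, 70, 1], 0],
  ],
)

```text
t: 30.3
tool_pos: [0.4889, -0.2654, 0.1183]
eef_rot: [-1.571, -0.018, -0.017]
ft_force: [0.2, -0.1, -0.3]
opening: 0.637
```

Run:
```python
from h import *
go(.4945,-.2695,.098,0)
```

```text
t 30.3 p [ 0.4889 -0.2654  0.1183] yaw 0.001 tilt [ 0.023 -1.    -0.001] -> shift [ 5.1 20.5 -4.1] turn 0.001 open 0.637 F [ 0.2 -0.1 -0.3] q [-0.57  0.39  1.62  0.01  1.12 -0.58]
```

>>> carry_out(
  increments=[
    [[5, 5, -4], 0],
    [[5, 15, -4], 0],
    [[5, 20.5, -4], 0],
    [[5, 20.5, -4], 0],
  ],
)

```text
t: 30.8
tool_pos: [0.4942, -0.2693, 0.0977]
eef_rot: [-1.571, -0.018, -0.017]
ft_force: [-0.0, 0.3, 0.6]
opening: 0.639
```

Run:
```python
from h import *
go(.4945,-.2695,.098,0)
```

```text
t 30.8 p [ 0.4942 -0.2693  0.0977] yaw 0.001 tilt [ 0.022 -1.    -0.   ] -> shift [ 0.3 -0.3 -0.2] turn 0.001 open 0.639 F [-0.   0.3  0.6] q [-0.57  0.43  1.61  0.01  1.08 -0.58]
```

>>> carry_out(
  increments=[
    [[0, 0, 0], 0],
    [[0, 0, 0], 0],
    [[0, 0, 0], 0],
    [[0, 0, 0], 0],
    [[0, 0, 0], 0],
  ],
  claw=20,
)

```text
t: 31.42
tool_pos: [0.4941, -0.2693, 0.0978]
eef_rot: [-1.571, -0.018, -0.017]
ft_force: [-1.3, -0.0, 3.3]
opening: 0.333
```

>>> carry_out(
  increments=[
    [[0, -15, 0], 0],
    [[0, -55, 0], 0],
    [[0, -105, 0], 0],
    [[0, -160, 0], 0],
    [[0, -160, 0], 0],
  ],
)

```text
t: 32.05
tool_pos: [0.4916, -0.2698, 0.263]
eef_rot: [-1.575, -0.023, -0.022]
ft_force: [0.3, 0.1, -1.6]
opening: 0.336
```

Run:
```python
from h import *
go(.5955,.0285,.26,0)
im=cv2.cvtColor(bot.camera("scene"),cv2.COLOR_RGB2BGR)
crop(im,60,20,260,200,4,"pics/s17.png")
```

```text
t 32.05 p [ 0.4916 -0.2698  0.263 ] yaw 0.001 tilt [ 0.029 -1.    -0.005] -> shift [104.    4.6 298.3] turn 0.001 open 0.336 F [ 0.3  0.1 -1.6] q [-0.57  0.27  1.43  0.01  1.42 -0.58]
```

View pics/s17.png

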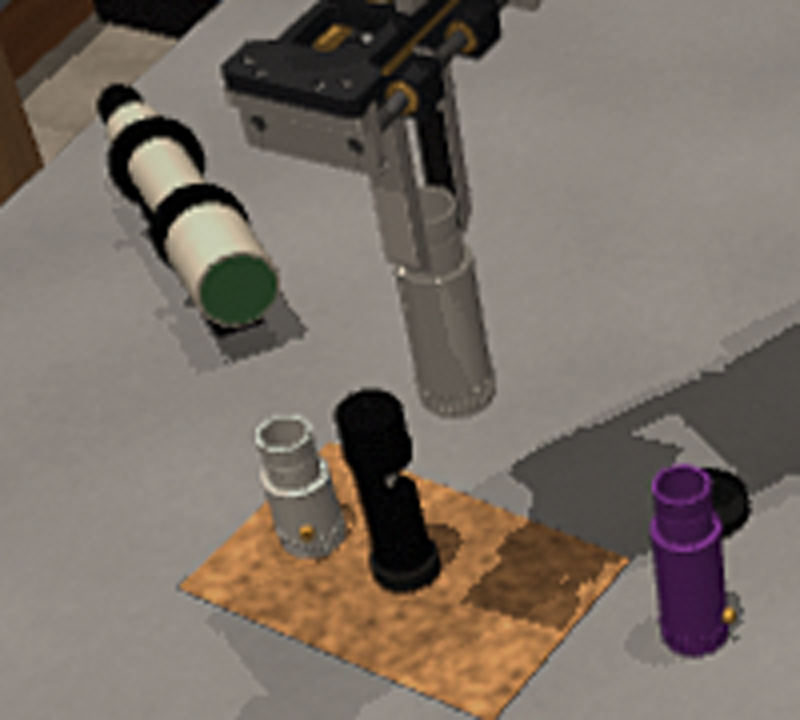

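>>> carry_out(
  increments=[
    [[20, 0, 57], 0],
    [[40, 0, 114], 0],
    [[60, 0, 172], 0],
    [[80, 0, 230], 0],
    [[80, 0, 230], 0],
  ],
)

```text
t: 32.72
tool_pos: [0.5709, -0.0356, 0.2595]
eef_rot: [-1.572, -0.022, -0.013]
ft_force: [-0.2, -1.3, -2.4]
opening: 0.334
```

Run:
```python
from h import *
go(.594,.0285,.26,0)
```

```text
t 32.73 p [ 0.5709 -0.0356  0.2595] yaw 0.006 tilt [ 0.022 -1.    -0.001] -> shift [23.5 -0.  64. ] turn 0.006 open 0.334 F [-0.2 -1.3 -2.4] q [-0.13  0.3   1.39  0.    1.42 -0.13]
```

>>> carry_out(
  increments=[
    [[12, 0, 35], 0],
    [[23.5, 0, 64], 0],
    [[23.5, 30, 64], 0],
    [[23.5, 80, 64], 0],
    [[23.5, 80, 64], 0],
  ],
)

```text
t: 33.35
tool_pos: [0.5938, 0.0277, 0.176]
eef_rot: [-1.572, -0.015, -0.007]
ft_force: [-0.1, -0.0, -0.9]
opening: 0.333
```

>>> carry_out(
  increments=[
    [[0, 25, 0], 0],
    [[0, 45, 0], 0],
    [[0, 55, 0], 0],
    [[0, 60, 0], 0],
    [[0, 60, 0], 0],
  ],
)

```text
t: 33.98
tool_pos: [0.5949, 0.0275, 0.1167]
eef_rot: [-1.572, -0.015, -0.008]
ft_force: [0.6, 0.1, -1.1]
opening: 0.332
```

Run:
```python
from h import *
go(.5945,.0285,.1028,0)
im=cv2.cvtColor(bot.camera("scene"),cv2.COLOR_RGB2BGR)
crop(im,180,100,380,280,4,"pics/s18.png")
```

```text
t 33.98 p [0.5949 0.0275 0.1167] yaw 0.005 tilt [ 0.015 -1.    -0.001] -> shift [-0.6 13.9  1. ] turn 0.005 open 0.332 F [ 0.6  0.1 -1.1] q [-0.01  0.47  1.49 -0.    1.16 -0.02]
```

View pics/s18.png

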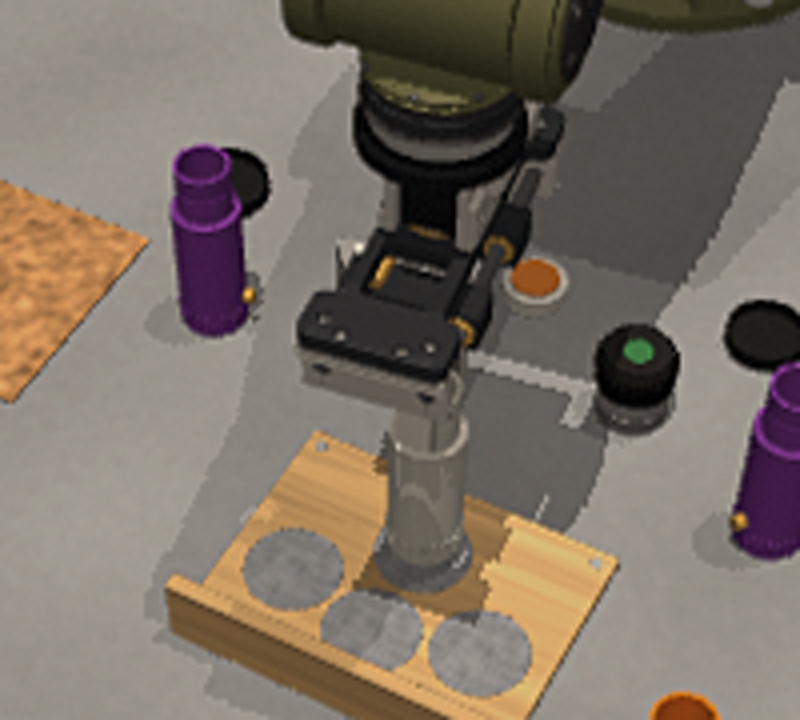

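Long tube is over the front spot. I'll lower and release it.

>>> carry_out(
  increments=[
    [[0, 6, 1], 0],
    [[0, 11, 1], 0],
    [[0, 14, 1], 0],
    [[0, 14.5, 1], 0],
    [[0, 14.5, 1], 0],
  ],
)

```text
t: 34.65
tool_pos: [0.5953, 0.0285, 0.1029]
eef_rot: [-1.572, -0.016, -0.008]
ft_force: [-2.1, -0.5, 4.3]
opening: 0.334
```

>>> carry_out(
  increments=[
    [[0, 0, 0], 0],
    [[0, 0, 0], 0],
    [[0, 0, 0], 0],
  ],
  claw=60,
)

```text
t: 35.02
tool_pos: [0.5953, 0.0285, 0.1028]
eef_rot: [-1.572, -0.016, -0.008]
ft_force: [0.5, -0.2, 0.7]
opening: 0.617
```

>>> carry_out(
  increments=[
    [[0, -20, 0], 0],
    [[0, -60, 0], 0],
    [[0, -110, 0], 0],
    [[0, -155, 0], 0],
    [[0, -155, 0], 0],
  ],
)

```text
t: 35.65
tool_pos: [0.5939, 0.0287, 0.2615]
eef_rot: [-1.572, -0.021, -0.013]
ft_force: [0.3, -0.3, -0.5]
opening: 0.64
```

Run:
```python
from h import *
go(.486,-.3385,.26,0)
im=cv2.cvtColor(bot.camera("scene"),cv2.COLOR_RGB2BGR)
crop(im,180,100,380,280,4,"pics/s19.png")
```

```text
t 35.65 p [0.5939 0.0287 0.2615] yaw 0.005 tilt [ 0.022 -1.    -0.002] -> shift [-1.097e+02 -3.000e-01 -3.667e+02] turn 0.005 open 0.64 F [ 0.3 -0.3 -0.5] q [-0.01  0.35  1.32 -0.    1.44 -0.02]
```

View pics/s19.png

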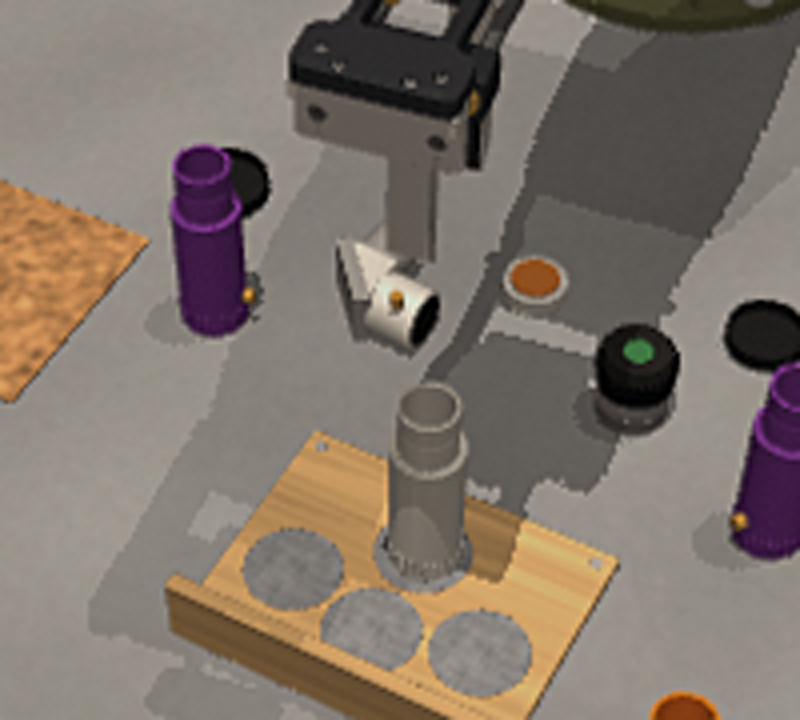

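Long tube is standing on its spot at (425,550). Next is the cheshire.

>>> carry_out(
  increments=[
    [[-17, 0, -57], 0],
    [[-34, 0, -114], 0],
    [[-51, 0, -171], 0],
    [[-68, 0, -228], 0],
    [[-75, 0, -250], 0],
  ],
)

```text
t: 36.33
tool_pos: [0.518, -0.2241, 0.256]
eef_rot: [-1.571, -0.014, -0.01]
ft_force: [0.3, 0.7, -0.3]
opening: 0.638
```

Run:
```python
from h import *
go(.486,-.3385,.26,0)
```

```text
t 36.33 p [ 0.518  -0.2241  0.256 ] yaw 0.002 tilt [ 0.015 -1.    -0.   ] -> shift [ -32.2   -4.4 -114.3] turn 0.002 open 0.638 F [ 0.3  0.7 -0.3] q [-0.48  0.29  1.42  0.01  1.42 -0.48]
```

>>> carry_out(
  increments=[
    [[-16, 0, -57], 0],
    [[-32, 0, -114], 0],
    [[-32, 30, -114], 0],
    [[-32, 85, -114], 0],
    [[-32, 85, -114], 0],
  ],
)

```text
t: 36.95
tool_pos: [0.4857, -0.3369, 0.1659]
eef_rot: [-1.566, -0.008, -0.005]
ft_force: [0.1, 0.4, -0.2]
opening: 0.638
```

Run:
```python
from h import *
go(.486,-.3385,.1008,0)
im=cv2.cvtColor(bot.camera("scene"),cv2.COLOR_RGB2BGR)
crop(im,60,40,260,220,4,"pics/s20.png")
```

```text
t 36.95 p [ 0.4857 -0.3369  0.1659] yaw 0.002 tilt [ 0.008 -1.     0.005] -> shift [-0.2 65.1 -1.9] turn 0.002 open 0.638 F [ 0.1  0.4 -0.2] q [-0.67  0.42  1.45  0.01  1.27 -0.68]
```

View pics/s20.png

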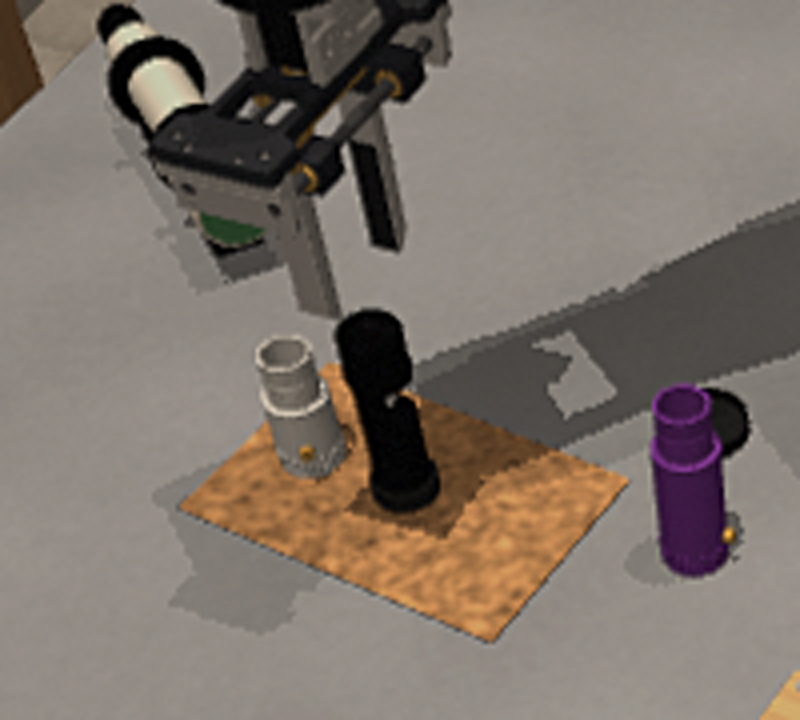

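>>> carry_out(
  increments=[
    [[0, 30, -2], 0],
    [[0, 50, -2], 0],
    [[0, 62, -2], 0],
    [[0, 65, -2], 0],
    [[0, 65, -2], 0],
  ],
)

```text
t: 37.62
tool_pos: [0.4881, -0.3398, 0.1053]
eef_rot: [-1.57, -0.012, -0.009]
ft_force: [-0.1, 0.4, 0.8]
opening: 0.636
```

>>> carry_out(
  increments=[
    [[0, 0, 0], 0],
    [[0, 0, 0], 0],
    [[0, 0, 0], 0],
    [[0, 0, 0], 0],
    [[0, 0, 0], 0],
  ],
  claw=25,
)

```text
t: 38.25
tool_pos: [0.4882, -0.3399, 0.1056]
eef_rot: [-1.57, -0.012, -0.009]
ft_force: [-0.8, 0.7, 3.6]
opening: 0.402
```

>>> carry_out(
  increments=[
    [[0, -15, 0], 0],
    [[0, -55, 0], 0],
    [[0, -110, 0], 0],
    [[0, -170, 0], 0],
    [[0, -180, 0], 0],
  ],
)

```text
t: 38.88
tool_pos: [0.4863, -0.3405, 0.2908]
eef_rot: [-1.574, -0.017, -0.013]
ft_force: [0.5, -0.5, -3.0]
opening: 0.402
```

Run:
```python
from h import *
go(.631,-.031,.27,0)
im=cv2.cvtColor(bot.camera("scene"),cv2.COLOR_RGB2BGR)
crop(im,60,20,260,200,4,"pics/s21.png")
```

```text
t 38.88 p [ 0.4863 -0.3405  0.2908] yaw 0.002 tilt [ 0.019 -1.    -0.004] -> shift [145.   22.5 309.3] turn 0.002 open 0.402 F [ 0.5 -0.5 -3. ] q [-0.68  0.34  1.27  0.01  1.51 -0.68]
```

View pics/s21.png

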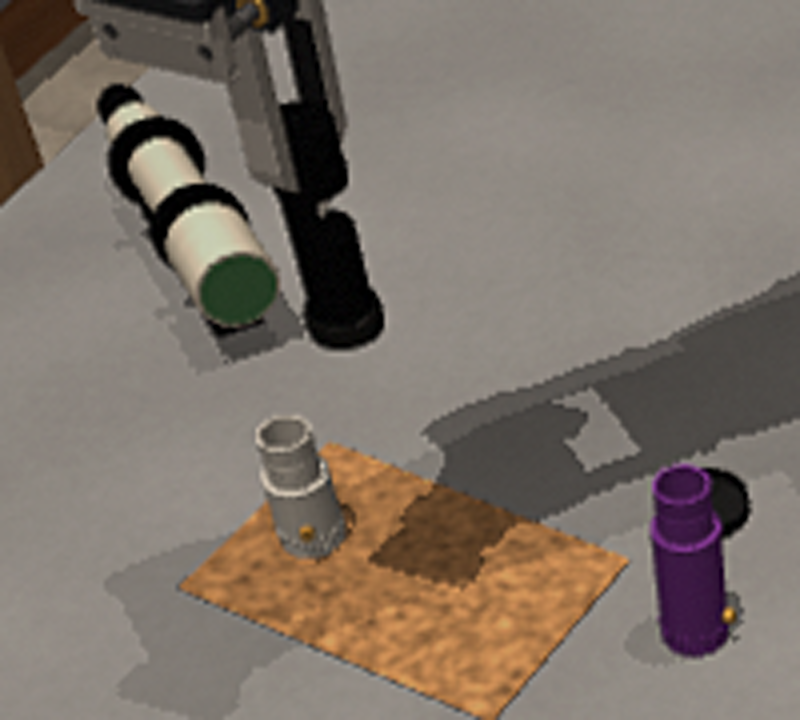

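>>> carry_out(
  increments=[
    [[26, 5, 56], 0],
    [[52, 5, 112], 0],
    [[79, 5, 168], 0],
    [[105, 5, 224], 0],
    [[115, 5, 246], 0],
  ],
)

```text
t: 39.55
tool_pos: [0.601, -0.0909, 0.2839]
eef_rot: [-1.572, -0.016, -0.007]
ft_force: [0.5, -0.4, -2.1]
opening: 0.396
```

Run:
```python
from h import *
go(.6305,-.032,.27,0)
```

```text
t 39.55 p [ 0.601  -0.0909  0.2839] yaw 0.005 tilt [ 0.015 -1.    -0.001] -> shift [29.6 14.3 58.8] turn 0.005 open 0.396 F [ 0.5 -0.4 -2.1] q [-0.21  0.38  1.23  0.    1.51 -0.22]
```

>>> carry_out(
  increments=[
    [[15, 0, 30], 0],
    [[29.5, 0, 59], 0],
    [[29.5, 40, 59], 0],
    [[29.5, 90, 59], 0],
    [[29.5, 100, 59], 0],
  ],
)

```text
t: 40.17
tool_pos: [0.6298, -0.0316, 0.1798]
eef_rot: [-1.571, -0.01, -0.001]
ft_force: [0.4, 0.2, 0.3]
opening: 0.4
```

>>> carry_out(
  increments=[
    [[0, 20, 0], 0],
    [[0, 40, 0], 0],
    [[0, 52, 0], 0],
    [[0, 55, 0], 0],
    [[0, 55, 0], 0],
  ],
)

```text
t: 40.8
tool_pos: [0.6305, -0.0317, 0.1256]
eef_rot: [-1.571, -0.01, -0.002]
ft_force: [-0.8, 0.9, -1.0]
opening: 0.399
```

Run:
```python
from h import *
go(.6305,-.032,.1108,0)
im=cv2.cvtColor(bot.camera("scene"),cv2.COLOR_RGB2BGR)
crop(im,180,100,380,280,4,"pics/s22.png")
```

```text
t 40.8 p [ 0.6305 -0.0317  0.1256] yaw 0.005 tilt [ 0.008 -1.    -0.   ] -> shift [-0.1 14.8 -0.3] turn 0.005 open 0.399 F [-0.8  0.9 -1. ] q [-0.11  0.54  1.37  0.    1.22 -0.11]
```

View pics/s22.png

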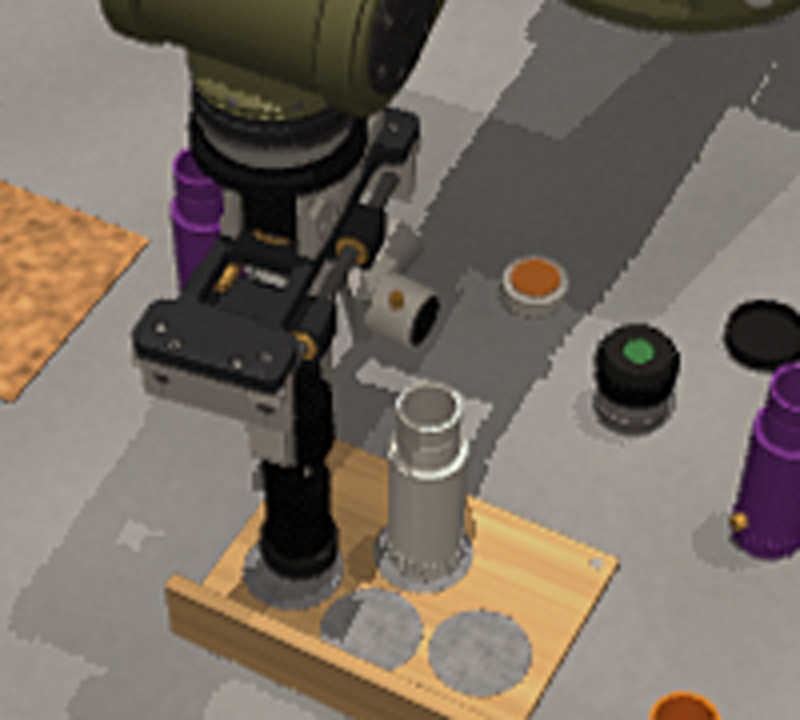

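>>> carry_out(
  increments=[
    [[0, 6, 0], 0],
    [[0, 11, 0], 0],
    [[0, 14, 0], 0],
    [[0, 15.5, 0], 0],
    [[0, 15.5, 0], 0],
  ],
)

```text
t: 41.48
tool_pos: [0.6307, -0.0317, 0.1107]
eef_rot: [-1.571, -0.011, -0.002]
ft_force: [-1.0, -0.0, 3.0]
opening: 0.401
```

>>> carry_out(
  increments=[
    [[0, 0, 0], 0],
    [[0, 0, 0], 0],
    [[0, 0, 0], 0],
  ],
  claw=60,
)

```text
t: 41.85
tool_pos: [0.6307, -0.0317, 0.1106]
eef_rot: [-1.571, -0.011, -0.002]
ft_force: [-0.7, -0.9, -0.1]
opening: 0.632
```

>>> carry_out(
  increments=[
    [[0, -20, 0], 0],
    [[0, -60, 0], 0],
    [[0, -110, 0], 0],
    [[0, -145, 0], 0],
    [[0, -145, 0], 0],
  ],
)

```text
t: 42.48
tool_pos: [0.6303, -0.0317, 0.2586]
eef_rot: [-1.572, -0.015, -0.006]
ft_force: [0.1, 0.0, -0.9]
opening: 0.639
```

Run:
```python
from h import *
go(.4785,-.408,.25,0)
im=cv2.cvtColor(bot.camera("scene"),cv2.COLOR_RGB2BGR)
crop(im,180,100,380,280,4,"pics/s23.png")
```

```text
t 42.48 p [ 0.6303 -0.0317  0.2586] yaw 0.005 tilt [ 0.013 -1.    -0.001] -> shift [-153.9    7.  -375.5] turn 0.005 open 0.639 F [ 0.1  0.  -0.9] q [-0.11  0.45  1.2   0.    1.48 -0.11]
```

View pics/s23.png

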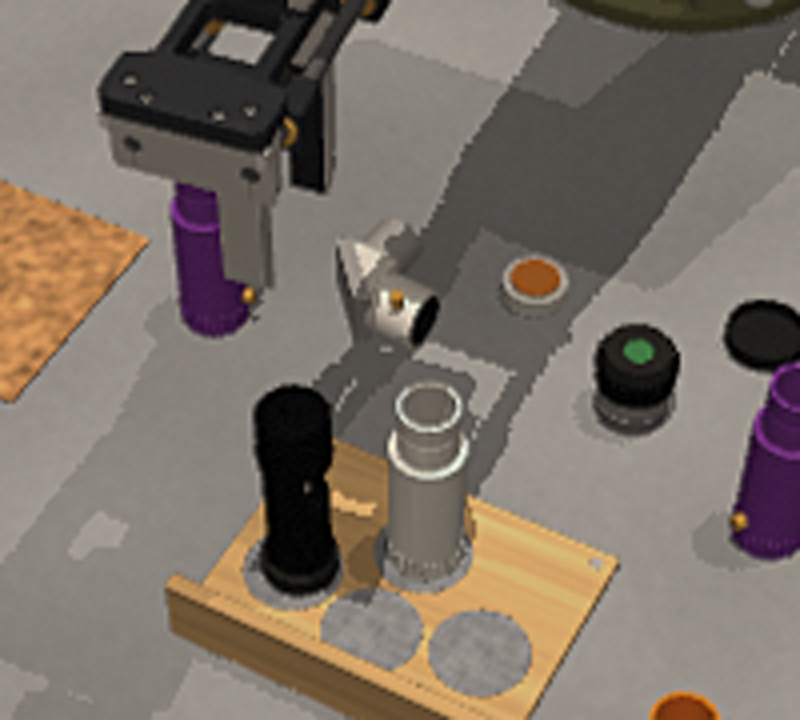

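Cheshire standing at (300,570), and I'll measure it later. Now the short tube.

>>> carry_out(
  increments=[
    [[-23, 0, -57], 0],
    [[-46, 0, -114], 0],
    [[-70, 0, -171], 0],
    [[-93, 0, -228], 0],
    [[-110, 0, -268], 0],
  ],
)

```text
t: 43.15
tool_pos: [0.5196, -0.3022, 0.2537]
eef_rot: [-1.57, -0.009, -0.003]
ft_force: [0.1, 0.2, 0.1]
opening: 0.638
```

Run:
```python
from h import *
go(.4785,-.408,.25,0)
```

```text
t 43.15 p [ 0.5196 -0.3022  0.2537] yaw 0.004 tilt [ 0.008 -1.     0.001] -> shift [ -41.5    3.3 -105.6] turn 0.004 open 0.638 F [0.1 0.2 0.1] q [-0.59  0.38  1.3   0.    1.45 -0.59]
```

>>> carry_out(
  increments=[
    [[-21, 0, -53], 0],
    [[-41.5, 0, -105.6], 0],
    [[-41.5, 40, -105.6], 0],
    [[-41.5, 95, -105.6], 0],
    [[-41.5, 110, -105.6], 0],
  ],
)

```text
t: 43.78
tool_pos: [0.4779, -0.4066, 0.1388]
eef_rot: [-1.565, -0.005, 0.001]
ft_force: [-0.4, -0.3, -0.2]
opening: 0.638
```

Run:
```python
from h import *
go(.4785,-.408,.0575,0)
im=cv2.cvtColor(bot.camera("scene"),cv2.COLOR_RGB2BGR)
crop(im,60,40,260,220,4,"pics/s24.png")
```

```text
t 43.77 p [ 0.4779 -0.4066  0.1388] yaw 0.004 tilt [ 0.003 -1.     0.006] -> shift [ 0.4 81.3 -1.8] turn 0.004 open 0.638 F [-0.4 -0.3 -0.2] q [-0.77  0.53  1.36  0.01  1.26 -0.77]
```

View pics/s24.png

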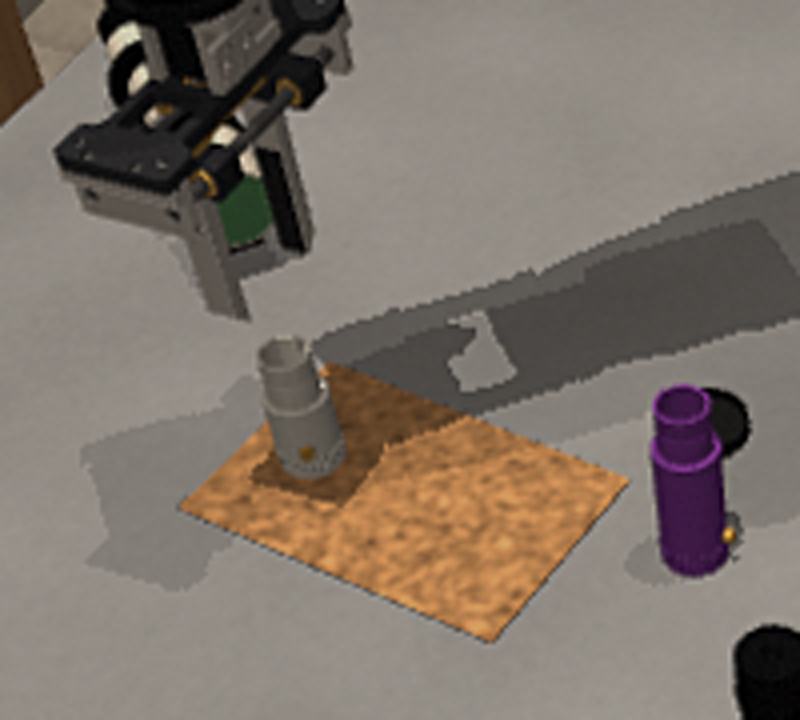

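>>> carry_out(
  increments=[
    [[0, 25, -2], 0],
    [[0, 50, -2], 0],
    [[0, 68, -2], 0],
    [[0, 70, -2], 0],
    [[0, 70, -2], 0],
  ],
)

```text
t: 44.45
tool_pos: [0.479, -0.4089, 0.0704]
eef_rot: [-1.567, -0.007, -0.0]
ft_force: [-0.2, 1.1, -0.8]
opening: 0.642
```

Run:
```python
from h import *
go(.4785,-.408,.0585,0)
```

```text
t 44.45 p [ 0.479  -0.4089  0.0704] yaw 0.004 tilt [ 0.005 -1.     0.004] -> shift [-0.6 11.9  0.8] turn 0.004 open 0.642 F [-0.2  1.1 -0.8] q [-0.77  0.61  1.41  0.01  1.13 -0.77]
```

>>> carry_out(
  increments=[
    [[0, 6, 1], 0],
    [[0, 11, 1], 0],
    [[0, 12, 1], 0],
  ],
)

```text
t: 44.82
tool_pos: [0.479, -0.4077, 0.058]
eef_rot: [-1.567, -0.007, -0.0]
ft_force: [-0.8, 0.6, -1.1]
opening: 0.641
```

>>> carry_out(
  increments=[
    [[0, 0, 0], 0],
    [[0, 0, 0], 0],
    [[0, 0, 0], 0],
    [[0, 0, 0], 0],
    [[0, 0, 0], 0],
  ],
  claw=20,
)

```text
t: 45.45
tool_pos: [0.479, -0.4078, 0.0582]
eef_rot: [-1.567, -0.007, -0.0]
ft_force: [-1.4, -0.5, 0.8]
opening: 0.334
```

>>> carry_out(
  increments=[
    [[0, -15, 0], 0],
    [[0, -55, 0], 0],
    [[0, -110, 0], 0],
    [[0, -170, 0], 0],
    [[0, -195, 0], 0],
  ],
)

```text
t: 46.08
tool_pos: [0.4785, -0.4089, 0.2584]
eef_rot: [-1.571, -0.01, -0.003]
ft_force: [0.1, 0.3, -0.7]
opening: 0.339
```

Run:
```python
from h import *
go(.647,.078,.25,0)
im=cv2.cvtColor(bot.camera("scene"),cv2.COLOR_RGB2BGR)
crop(im,60,20,260,200,4,"pics/s25.png")
```

```text
t 46.08 p [ 0.4785 -0.4089  0.2584] yaw 0.004 tilt [ 0.009 -1.    -0.   ] -> shift [170.5   9.8 486.2] turn 0.004 open 0.339 F [ 0.1  0.3 -0.7] q [-0.77  0.45  1.2   0.01  1.49 -0.77]
```

View pics/s25.png

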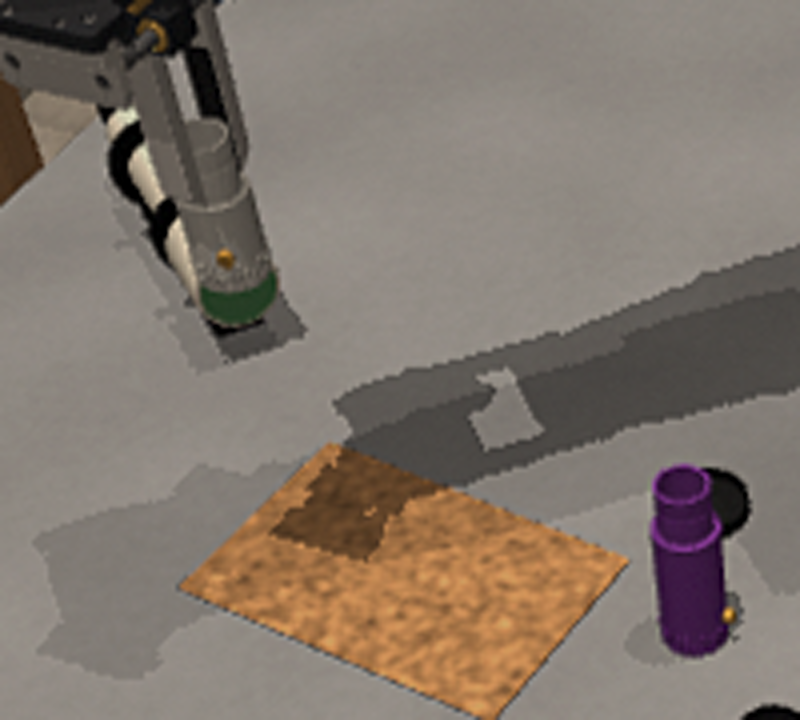

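>>> carry_out(
  increments=[
    [[20, 0, 57], 0],
    [[40, 0, 114], 0],
    [[60, 0, 171], 0],
    [[80, 0, 228], 0],
    [[95, 0, 271], 0],
  ],
)

```text
t: 46.75
tool_pos: [0.5729, -0.1354, 0.2607]
eef_rot: [-1.572, -0.012, -0.004]
ft_force: [0.6, -0.2, -0.9]
opening: 0.333
```

Run:
```python
from h import *
go(.647,.078,.25,0)
```

```text
t 46.75 p [ 0.5729 -0.1354  0.2607] yaw 0.005 tilt [ 0.01  -1.    -0.001] -> shift [ 75.1  11.2 213. ] turn 0.005 open 0.333 F [ 0.6 -0.2 -0.9] q [-0.29  0.35  1.33  0.    1.45 -0.3 ]
```

>>> carry_out(
  increments=[
    [[20, 0, 57], 0],
    [[40, 0, 114], 0],
    [[60, 0, 171], 0],
    [[75, 0, 213], 0],
    [[75, 0, 213], 0],
  ],
)

```text
t: 47.38
tool_pos: [0.6467, 0.0809, 0.2602]
eef_rot: [-1.572, -0.014, 0.0]
ft_force: [0.7, -0.8, -1.2]
opening: 0.336
```

Run:
```python
from h import *
go(.647,.078,.0634,0)
```

```text
t 47.38 p [0.6467 0.0809 0.2602] yaw 0.009 tilt [ 0.009 -1.    -0.001] -> shift [ -1.5 196.8  -2.7] turn 0.009 open 0.336 F [ 0.7 -0.8 -1.2] q [ 0.07  0.5   1.12 -0.    1.51  0.06]
```

>>> carry_out(
  increments=[
    [[-1.5, 30, -2.7], 0],
    [[-1.5, 75, -2.7], 0],
    [[-1.5, 120, -2.7], 0],
    [[-1.5, 150, -2.7], 0],
    [[-1.5, 160, -2.7], 0],
  ],
)

```text
t: 48.0
tool_pos: [0.6457, 0.077, 0.0984]
eef_rot: [-1.572, -0.011, 0.002]
ft_force: [-1.4, -0.0, -0.7]
opening: 0.332
```

Run:
```python
from h import *
go(.647,.078,.0634,0)
im=cv2.cvtColor(bot.camera("scene"),cv2.COLOR_RGB2BGR)
crop(im,180,100,380,280,4,"pics/s26.png")
```

```text
t 48.0 p [0.6457 0.077  0.0984] yaw 0.008 tilt [ 0.006 -1.    -0.002] -> shift [ 1.1 35.   1. ] turn 0.008 open 0.332 F [-1.4 -0.  -0.7] q [ 0.06  0.61  1.32 -0.    1.2   0.06]
```

View pics/s26.png

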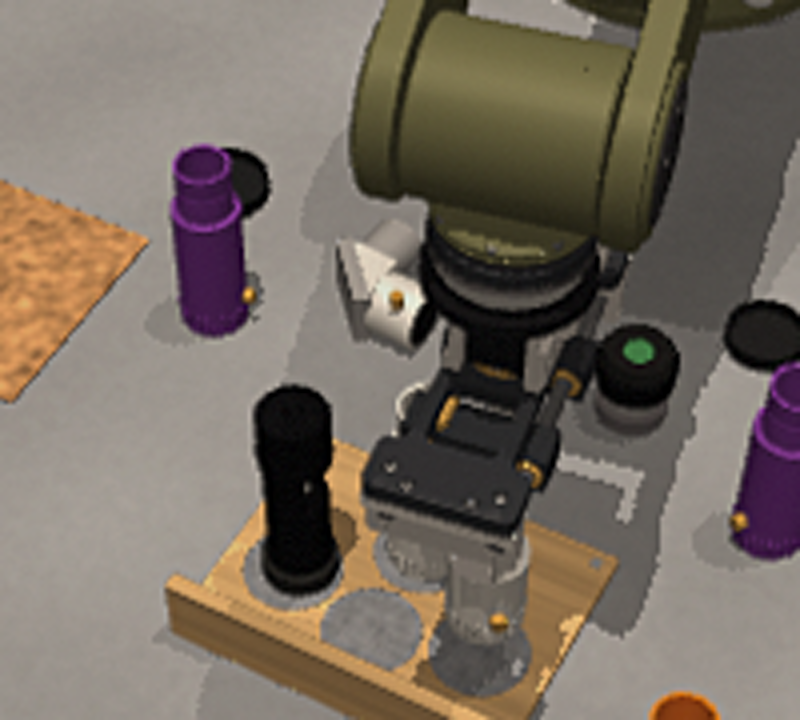

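>>> carry_out(
  increments=[
    [[1, 14, 1], 0],
    [[1, 25, 1], 0],
    [[1, 32, 1], 0],
    [[1, 34.5, 1], 0],
    [[1, 34.5, 1], 0],
  ],
)

```text
t: 48.68
tool_pos: [0.6472, 0.0782, 0.064]
eef_rot: [-1.572, -0.011, 0.002]
ft_force: [-1.1, -0.6, -0.6]
opening: 0.338
```

Run:
```python
from h import *
go(.647,.078,.063,0)
```

```text
t 48.67 p [0.6472 0.0782 0.064 ] yaw 0.008 tilt [ 0.006 -1.    -0.001] -> shift [-0.2  1.  -0.2] turn 0.008 open 0.338 F [-1.1 -0.6 -0.6] q [ 0.06  0.66  1.34 -0.    1.14  0.06]
```

>>> carry_out(
  increments=[
    [[0, 1, 0], 0],
    [[0, 1, 0], 0],
    [[0, 1, 0], 0],
  ],
)

```text
t: 49.05
tool_pos: [0.6473, 0.0782, 0.0632]
eef_rot: [-1.572, -0.012, 0.001]
ft_force: [-0.7, -0.2, 0.1]
opening: 0.33
```

>>> carry_out(
  increments=[
    [[0, 0, 0], 0],
    [[0, 0, 0], 0],
    [[0, 0, 0], 0],
  ],
  claw=60,
)

```text
t: 49.42
tool_pos: [0.6473, 0.0782, 0.0633]
eef_rot: [-1.572, -0.012, 0.001]
ft_force: [-0.3, -0.3, -0.7]
opening: 0.61
```

>>> carry_out(
  increments=[
    [[0, -20, 0], 0],
    [[0, -60, 0], 0],
    [[0, -110, 0], 0],
    [[0, -170, 0], 0],
    [[0, -200, 0], 0],
  ],
)

```text
t: 50.05
tool_pos: [0.6463, 0.0785, 0.2689]
eef_rot: [-1.572, -0.016, -0.003]
ft_force: [-0.3, -0.4, -0.2]
opening: 0.638
```

>>> carry_out(
  increments=[
    [[-50, 0, -30], 0],
    [[-100, 0, -80], 0],
    [[-150, 0, -140], 0],
    [[-170, 0, -200], 0],
    [[-170, 0, -230], 0],
  ],
)

```text
t: 50.68
tool_pos: [0.4769, -0.1544, 0.2692]
eef_rot: [-1.573, -0.018, -0.006]
ft_force: [1.3, -0.7, -0.8]
opening: 0.641
```

>>> carry_out(
  increments=[
    [[0, 0, -60], 0],
    [[0, 0, -120], 0],
    [[0, 0, -170], 0],
    [[0, 0, -180], 0],
    [[0, 0, -180], 0],
  ],
)

```text
t: 51.3
tool_pos: [0.4782, -0.3343, 0.2703]
eef_rot: [-1.573, -0.018, -0.006]
ft_force: [0.1, 0.2, -0.2]
opening: 0.636
```

Run:
```python
from h import *
go(.647,.078,.063,0)
a=cv2.cvtColor(bot.camera("scene"),cv2.COLOR_RGB2BGR);cv2.imwrite("pics/scene9.png",a)
b=cv2.cvtColor(bot.camera("top"),cv2.COLOR_RGB2BGR);cv2.imwrite("pics/top9.png",b)
crop(a,210,185,350,300,5,"pics/e2.png");crop(b,210,145,320,235,7,"pics/e1.png");crop(b,85,185,245,270,5,"pics/e3.png");crop(a,250,150,500,300,3,"pics/e4.png")
```

```text
t 51.3 p [ 0.4782 -0.3343  0.2703] yaw 0.007 tilt [ 0.016 -1.    -0.002] -> shift [168.6 209.  411.5] turn 0.007 open 0.636 F [ 0.1  0.2 -0.2] q [-0.68  0.33  1.33  0.01  1.47 -0.68]
```

View pics/e1.png

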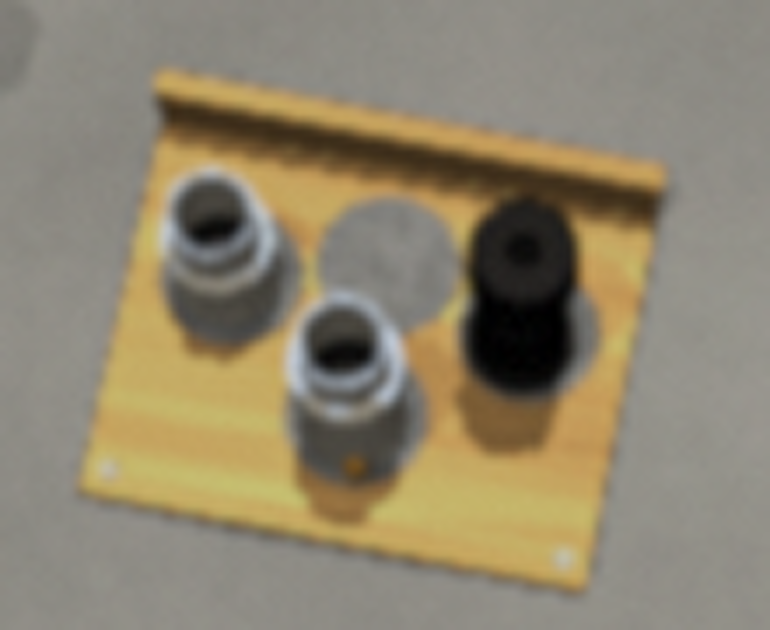

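View pics/e2.png

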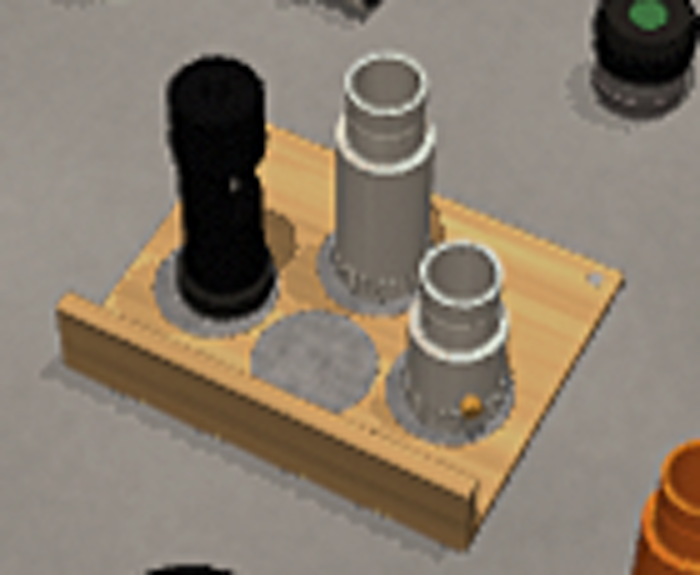

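View pics/e3.png

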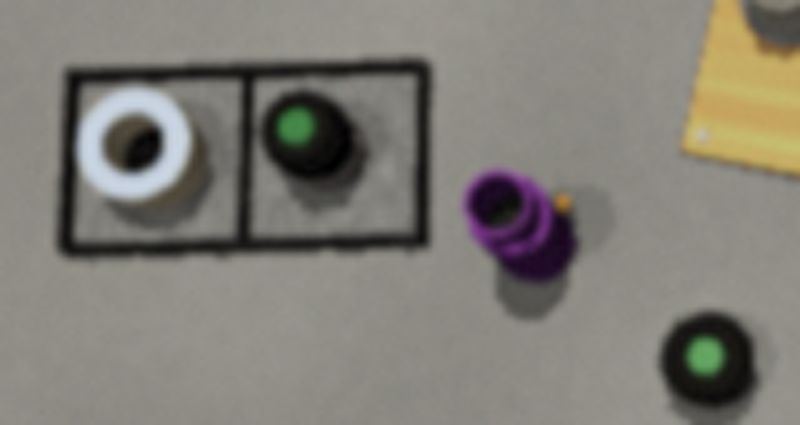

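View pics/scene9.png

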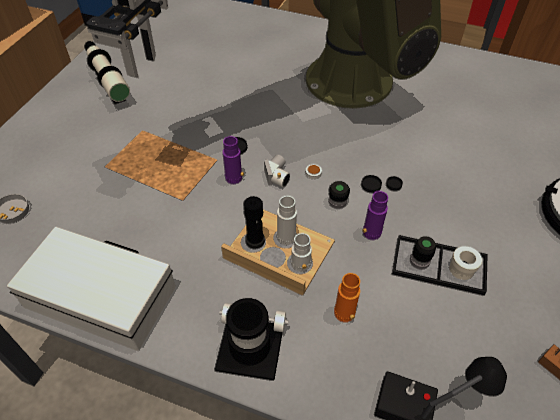

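Against the first crops, all three tubes are within a few magnified pixels. I'll check this in numbers, then hand in.

Run:
```python
from h import *
T=lambda u,v:((u+.5)/7-.5+210,(v+.5)/7-.5+145)
S=lambda u,v:((u+.5)/5-.5+210,(v+.5)/5-.5+185)
C3=lambda u,v:((u+.5)/5-.5+85,(v+.5)/5-.5+185)
for k,a,b,z,a0,b0 in[('short',T(213,208),S(460,274),.092,T(212,212),S(461,271)),('long',T(339,335),S(386,84),.128,T(338,340),S(388,82)),('chesh',T(523,250),S(216,90),.136,T(523,243),S(215,93))]:
    print(k,'moved mm top',((ray("top",a,z)-ray("top",a0,z))[:2]*1000).round(1),'scene',((ray("scene",b,z)-ray("scene",b0,z))[:2]*1000).round(1))
A=ray("top",C3(134,143),.05);o=np.array([.5456,.3482]);y=np.array([-.08,.997]);x=np.array([.997,.08]);print('adapter in tray',((A[:2]-o)@x).round(4),((A[:2]-o)@y).round(4))
a=cv2.imread("pics/scene0.png").astype(int);b=cv2.imread("pics/scene9.png").astype(int)
for n,(u0,v0,u1,v1) in dict(diag=(262,152,292,190),squat=(326,178,352,210),tray_ep=(412,234,438,268)).items():print(n,'mean diff',abs(a-b)[v0:v1,u0:u1].mean().round(2))
s=bot.get_state();print(s['t'],s['ft_force'].round(1))
bot.sign_off()
```

```text
short moved mm top [ 1.5 -0.2] scene [1.5 0.1]
long moved mm top [ 1.7 -0.2] scene [ 1.3 -0.4]
chesh moved mm top [-2.4 -0.1] scene [-1.6 -0.2]
adapter in tray 0.0004 0.0459
diag mean diff 4.39
squat mean diff 2.34
tray_ep mean diff 2.19
51.4 [-0.4  0.4  0. ]
the job is handed in; nothing more can be done
```

The job is done and handed in at about 51 s of the 144 s allowed. I stood the long tube, the sight tube and the short tube on the cork mat and set the adapter flange up in the tray's empty pocket. Then I put each tube back on its own spot.

**Tubes:** in both cameras all three stand upright, 1.5 to 2.5 mm from where they started (limit 15 mm).

**Adapter:** it measures x +0.4 mm, y +45.9 mm in the tray's frame, within 1 mm of the pocket's centre.

**Everything else:** the star diagonal and the eyepieces look unmoved. The small brightness differences there (mean 2 to 4 levels) I put down to the arm's moved shadow. The gripper was open and clear, with the force reading near zero.

**Irregularities:**
- The gripper crept up to 0.04 rad off vertical partway through, then came back to about 0.02 rad.
- The first grip on the short tube went a few mm lower than intended, with its fingertips level with the tube's shoulder. Contact was about 8 N and did no visible harm.

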